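# Hang the washed wine glass in the glass rack

### The arm

A 7-joint arm with a two-finger parallel gripper is mounted at the origin on the work surface. World frame = base frame: x ahead of the robot, y to its left, z up, the work surface at z = 0. Lengths are in m, angles in rad, forces in N, time in s.
With the tool pointing down it reaches from about 0.35 to 0.9 m from the base axis. Payload 8.1 kg.
Tool frame: the origin (TCP) lies between the finger pads; the fingertips stand manip.tip_extent ahead of it and the grasp point (between the pads) lies 3 mm ahead of it (manip.tip_extent is the distance from the TCP to the fingertips, in m); z points along the fingers, y is the line along which they close (so a half turn about z gives the same grasp; the last joint's range is limited). The gripper opens to 85 mm and grips with 20 to 120 N. Pads are 22 mm wide; open, the fingers measure 114 mm over their backs; the gripper's body (76 mm by 85 mm) begins 54 mm behind the grasp point. The pads swing forward as they close: fully open they stand 13 mm farther back than shut.
Start: joints at [1.194, 0.434, 0.025, 1.573, -0.012, 1.134, -0.075], TCP at [0.169, -0.602, 0.216] pointing down, gripper open.
Joint ranges: [-2.62, 2.62], [-0.44, 2.09], [-1.27, 1.32], [0.08, 2.57], [-1.32, 4.46], [0.12, 2], [-2.74, 2.74]. Speed limits (rad/s): [2.22, 2.22, 3.01, 3.01, 3.14, 3.14, 3.14].

### API

Orientations are given as a 3x3 rotation matrix whose columns are the frame's x, y, z axes.
In Python, from bench import sense, get_image, camera_info, manip, search_frame, regions_of gives the robot as it stands.
- The arm moves only by the tool play_rows, never from a script. Its argument "rows" is a list of rows, each an object with "linear": the shift along the world's x, y, z in units of 40 mm (1.0 is 40 mm), a list of three; "turn": the turn about the world's z in units of 8 degrees (1.0 is 8 degrees). A call has 1 to 5 rows; each row is the pose to reach, as a shift and turn from the pose commanded when the call began; what a row does not reach only later rows make up. A row lasts 1/10 s, in which the tool goes at most 50 mm and 8.59 degrees, less where a joint would pass 70% of its speed; a pose out of reach is approached as far as the arm can. A call with a gripper value outside its range is refused whole. "fingers" is the opening in per cent of the stroke, from 0 (shut) to 100 (fully open), set as the call begins (left out, the last holds). The fingers move at their own pace and stop on an object; "grip_force" is the grip in N (left out, the last holds). Time passes only in rows, so rows that repeat a pose let the fingers close. It gives the time, the measured TCP pose, the force, the opening and the grip force at its end, in the units of the state.
- sense(): the state, without advancing time (a new reading comes with each control period).
- get_image(name): name is "scene" or "top" or "wrist"; returns the picture (384x512x3 uint8, red, green, blue); there is no depth.
- camera_info(name): a dict with "fx", "fy", "cx", "cy" (pixels), "position" and "attitude" of the camera in the world; the wrist camera has in their place "tool_from_camera" (4x4, takes a point from camera to tool coordinates, whose origin is the TCP and whose axes are the flange's). Camera axes: x right, y up, looking along -z (the intrinsics and any distortion apply to the point x, -y, -z); pixel columns grow to the right and rows downward; lengths in m; the calibration is good to about 2 mm. A picture is of the moment at which its call begins: read the wrist's pose just before it. camera_info takes no time and is no camera call.
- manip.sign_off(): hands the job in; it is judged then, once.
Trained networks look in the newest picture that a camera, given by its name, has taken for a name from the list of things; names that differ only in an ending like _2 or _b are one class to them, and where a whole thing is asked for, a point or a joint stands for the part that bears it (a point fixed in the world has none). Each returns a list of dicts, best first, with "conf" (0 to 1); they miss things now and then, are a little off and sometimes report something else, mostly with a low value. They report only what shows in the picture. A call takes as long as a camera call.
- search_frame(name, camera): "box" ([left, top, width, height] in pixels, round what is visible of it).
- regions_of(name, camera): "mask" (384x512 bool, what is visible of it) and "box" ([left, top, width, height] in pixels, round what is visible of it).
The state is a dict: "clock": time; "joints": joint angles; "qd": joint speeds; "joint_torque": joint torques, N m; "position": TCP position; "orientation": TCP orientation; "ft_force": force on the tool from outside, world axes, zero at the start; "moment": the same for the moment, N m; "width": finger opening in m; "finger_force": force on a finger pad.
Only numpy, scipy, OpenCV 4.12 (cv2) and the standard library are available. Lean on these libraries where they do the work, as an engineer would, in place of code of your own. Each camera call takes 0.05 s, during which the arm holds its last target. There are 200 camera calls.

### The job

Hang the washed wine glass that is standing upside down on the dish drainer in the empty front track of the glass rack. Keep it foot up, bring the foot in above the two lips at the track's open right-hand end, slide it along gently until the foot is up against the closed left-hand end, and leave it hanging there by its foot. Do not knock over or shift the mug, the tumbler or the glasses already hanging in the rear track.

Things in the scene. Friction and masses are not known exactly. Their poses are not given: they have to be found in the camera images.
- glass_center (a point): clear stemmed wine glass (the only one on the drainer), upside down: rim down, foot up; 190 mm tall, 0.15 kg. Point on its upright axis, 95 mm above the rim. Up from the rim: straight-sided bowl 62 mm across for 0 to 60 mm (grip it here), narrowing to the 9 mm stem at 100 mm. The foot overhangs it, so the tool has to slant in from the side, about 45 degrees. Starts at any of three places in a row
- glass_foot (a point): centre of that wine glass's foot, half-way through its thickness, 188 mm above the rim. The foot is a round disc on top of the stem, 68 mm across, 4 mm thick at its edge (186 to 190 mm above the rim). z along the glass's axis
- rack: fixed steel glass rack, 225 x 260 mm, 365 mm high. Origin on the worktop; x away from the robot, y along its tracks to their closed end (left), z up. Two tracks hold glasses by the foot: centred at x = -45 mm (front, empty) and x = +41 mm (rear, two glasses). Front edge x = -91 mm, posts at the rear, x = +119 mm; free space below the tracks. Home, the foot's centre is at about -45, +93, +312 mm
- track_mouth (a point): middle of the open right-hand end of the front track, level with the tops of its lips (rack frame -45, -130, 310 mm). The stem runs in the 24 mm slot between two lips 4 mm thick; the foot rides on them, between side walls 83 mm apart and under cross bars 22 mm above the lips (wire shelf over these)
- track_end (a point): middle of the end plate's inner face, the closed left-hand end of the front track, level with the tops of the lips (rack frame -45, +127, 310 mm); with the foot up against it the foot's centre is 34 mm short of this point
- drainer: fixed steel dish drainer, 320 (x) by 420 mm (y); origin under its middle on the worktop, z up. Flat slotted deck 30 mm above the worktop at x = -160 to 0 mm; wine glass, tumbler and mug stand on it in a row along y at x = -100 mm, about 120 mm apart. Behind, a ledge 74 mm high with standing plates and a cutlery pot, up to 250 mm high
- tumbler_center (a point): clear tumbler standing upside down on the drainer, 86 mm tall, 68 mm across; leave alone. Point on its axis 42 mm above the deck
- mug_center (a point): white mug standing upside down on the drainer, 84 mm tall, 78 mm across plus a handle that points away from the robot; leave alone. Point on its axis 42 mm above the deck
- hung1_center (a point): wine glass of the same kind hanging in the rear track, near its closed end; leave alone. Point on its axis half-way up
- hung2_center (a point): wine glass of the same kind hanging in the rear track, farther from the closed end; leave alone. Point on its axis half-way up

How it is judged:
On the way, in this order (a step that is already met when the one before it is completed fails the run):
1. the wine glass is lifted off the drainer, still upright (height (world z) of glass_foot above 0.26 m and angle between glass_foot's own z axis and vertical below 0.3 rad), for 0.2 s.
2. its foot is in the first half of the front track, above the lips (x of glass_foot in the frame of rack between -0.055 and -0.035 m and y of glass_foot in the frame of rack between -0.13 and 0 m and z of glass_foot in the frame of rack between 0.308 and 0.334 m), for 0.1 s.
At the end, for the whole second after the job is handed in: the wine glass hangs by its foot on both lips of the front track, upright (within 3.4 degrees) and still, its foot within 12 mm of the closed end, released; mug, tumbler and the two hanging glasses within 30 mm of where they were (x of glass_foot in the frame of rack between -0.055 and -0.035 m and y of glass_foot in the frame of rack above 0.081 m and z of glass_foot in the frame of rack between 0.308 and 0.316 m and angle between glass_foot's own z axis and vertical below 0.06 rad and linear speed of glass below 0.03 m/s and distance of each of hung1_center, hung2_center, mug_center, tumbler_center from where it was at the start of the episode below 0.03 m); the robot touches nothing.
It fails at once if the wine glass is tipped over or dropped (angle between glass_foot's own z axis and vertical above 0.5 rad or height (world z) of glass_foot below 0.17 m or linear speed of glass above 1.2 m/s).
It fails at once if the wine glass is banged hard against the rack (contact force between glass and rack above 40 N).
It fails at once if a hanging glass, the mug or the tumbler is shifted or knocked over (distance of any of hung1_center, hung2_center, mug_center, tumbler_center from where it was at the start of the episode above 0.03 m).
It also fails if it takes over 51 s, if anything falls off the work surface, if the arm or the gripper's body presses on something with over 40 N, if the wrist force passes 120 N, or if a joint passes its speed limit or range.

## Working session

There is one attempt and no reset: what is moved stays moved. The work goes in short steps, Python scripts to look and compute and a tool call to move; the robot and the scene stay as the last step left them, time stands still between calls to the robot, and variables do not carry over. Pictures are saved under pics/ and viewed, at most 12 in all, crops included, and the job is handed in when it is done.

Besides the shell and the picture viewer there is one more tool, called after "Call:" in YAML: its name, and indented under it one key for each argument. play_rows: Moves the arm, as the interface text tells. Its arguments: {"type":"object","properties":{"rows":{"type":"array","items":{"type":"object","properties":{"linear":{"type":"array","items":{"type":"number"}},"turn":{"type":"number"}}}},"fingers":{"type":"number"},"grip_force":{"type":"number"}},"required":["rows"]}

```bash
mkdir -p pics; ls; python3 - <<'E'
from bench import *
import cv2,numpy as np
s=sense();print(s['clock'],s['position'],np.round(s['orientation'],3).tolist(),s['width'],manip.tip_extent)
ims=[]
for c in ['scene','top']:
    im=get_image(c);cv2.imwrite(f'pics/{c}0.png',im[:,:,::-1]);i=camera_info(c);print(c,{k:np.round(v,4).tolist() for k,v in i.items() if not isinstance(v,str)})
    for n in ['glass_center','glass_foot','rack','drainer','tumbler_center','mug_center','hung1_center']:
        print(n,[(np.round(d['box']).tolist(),round(d['conf'],2)) for d in search_frame(n,c)][:3])
i=camera_info('wrist');print({k:np.round(v,4).tolist() for k,v in i.items()})
E
```

```text
pics
0.0 [ 0.16880549 -0.60123194  0.21495139] [[0.963, 0.27, -0.001], [0.27, -0.963, 0.001], [-0.0, -0.002, -1.0]] 0.08563852440023537 0.022
scene {'fx': 352.3506, 'fy': 352.3506, 'cx': 253.8145, 'cy': 193.6742, 'position': [1.1611, -0.157, 0.8937], 'attitude': [[0.2417, -0.7593, 0.6042], [0.9703, 0.1972, -0.1403], [-0.0126, 0.6202, 0.7843]]}
glass_center [([177.0, 166.0, 38.0, 59.0], 0.91)]
glass_foot [([180.0, 162.0, 38.0, 63.0], 0.83)]
rack [([279.0, 93.0, 153.0, 167.0], 0.93)]
drainer [([62.0, 192.0, 196.0, 152.0], 0.84)]
tumbler_center [([96.0, 214.0, 36.0, 37.0], 0.63)]
mug_center [([143.0, 200.0, 31.0, 44.0], 0.93)]
hung1_center [([361.0, 130.0, 34.0, 66.0], 0.66)]
top {'fx': 434.0817, 'fy': 434.0817, 'cx': 258.6042, 'cy': 189.7588, 'position': [0.4812, -0.0541, 1.314], 'attitude': [[-0.0017, 0.9946, -0.1036], [-1.0, -0.002, -0.003], [-0.0032, 0.1035, 0.9946]]}
glass_center [([287.0, 197.0, 32.0, 29.0], 0.85)]
glass_foot [([287.0, 198.0, 30.0, 29.0], 0.9)]
rack [([78.0, 124.0, 139.0, 106.0], 0.74)]
drainer [([263.0, 110.0, 161.0, 123.0], 0.78)]
tumbler_center [([370.0, 197.0, 32.0, 21.0], 0.9)]
mug_center [([327.0, 190.0, 34.0, 33.0], 0.64)]
hung1_center [([92.0, 158.0, 45.0, 31.0], 0.95)]
{'fx': 278.7193, 'fy': 278.7193, 'cx': 257.0064, 'cy': 185.982, 'tool_from_camera': [[0.0006, 0.9469, 0.3216, 0.0825], [1.0, -0.0007, 0.0003, -0.0013], [0.0005, 0.3216, -0.9469, -0.1578], [0.0, 0.0, 0.0, 1.0]]}
```

```bash
python3 -c "
import cv2
a=cv2.imread('pics/scene0.png');b=cv2.imread('pics/top0.png')
cv2.imwrite('pics/s.png',cv2.resize(a,(800,600)));cv2.imwrite('pics/t.png',cv2.resize(b,(800,600)))"
```

```text
(no output)
```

View pics/s.png

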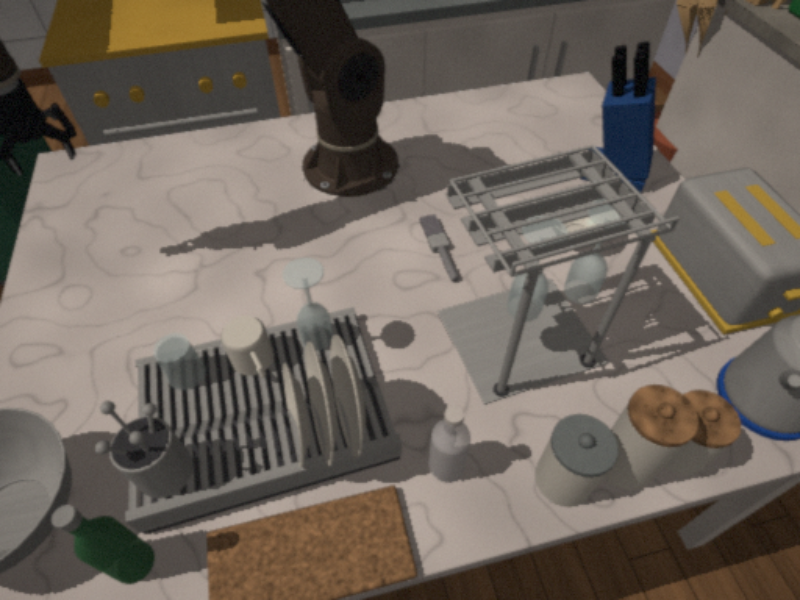

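View pics/t.png

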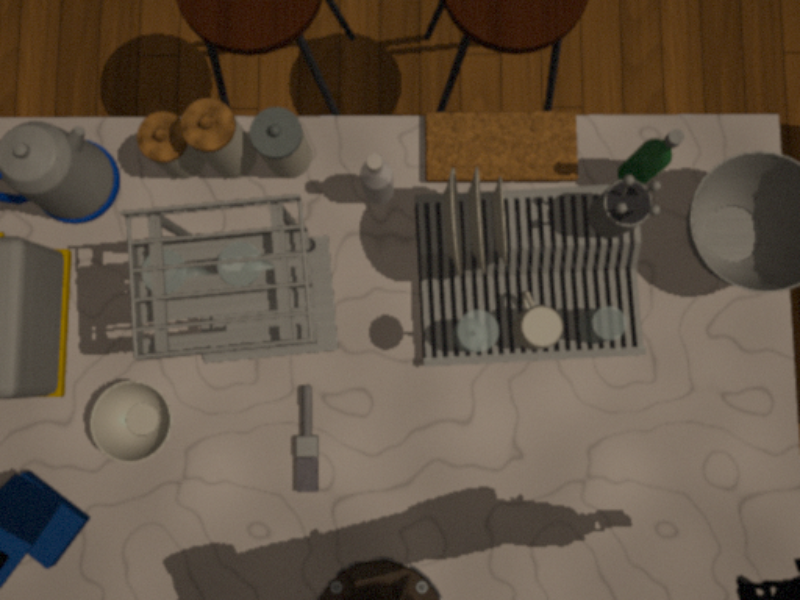

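Call:
play_rows:
  rows:
    - {"linear":[0,0,0.5],"turn":0}
    - {"linear":[0,0,1],"turn":0}

```text
clock: 1.0
position: [0.1688, -0.6013, 0.2557]
orientation: [[0.963, 0.27, -0.0], [0.27, -0.963, 0.001], [-0.0, -0.001, -1.0]]
ft_force: [0.7, -0.3, 0.9]
width: 0.0852
finger_force: 0.0
```

Call:
play_rows:
  rows:
    - {"linear":[0,0,1.25]}
    - {"linear":[0,0,2.5]}
    - {"linear":[0,0,3.75]}
    - {"linear":[0,0,5]}
    - {"linear":[0,0,6.25]}

```text
invalid input
```

Call:
play_rows:
  rows:
    - {"linear":[0,0,1.25]}
    - {"linear":[0,0,2.5]}
    - {"linear":[0,0,3.75]}
    - {"linear":[0,0,5]}
    - {"linear":[0,0,6.25]}

```text
invalid input
```

```bash
python3 -c "
from bench import *
s=sense();print(s['clock'],s['position'],s['joints'])"
```

```text
1.0 [ 0.16884626 -0.60132587  0.25568156] [ 1.19187189  0.40710685  0.02868371  1.51524352 -0.01209138  1.22086934
 -0.07464688]
```

Call:
play_rows:
  rows:
    - {"linear":[0,0,1.25],"turn":0}
    - {"linear":[0,0,2.5],"turn":0}
    - {"linear":[0,0,3.75],"turn":0}
    - {"linear":[0,0,5],"turn":0}
    - {"linear":[0,0,6.25],"turn":0}

```text
clock: 1.5
position: [0.1687, -0.6012, 0.5082]
orientation: [[0.963, 0.27, 0.0], [0.27, -0.963, -0.001], [0.0, 0.001, -1.0]]
ft_force: [0.9, -2.7, 1.1]
width: 0.085
finger_force: 0.0
```

Call:
play_rows:
  rows:
    - {"linear":[0,0,1.25],"turn":0}
    - {"linear":[0,0,2.5],"turn":0}
    - {"linear":[0,0,3.75],"turn":0}
    - {"linear":[0,0,5],"turn":0}
    - {"linear":[0,0,6.25],"turn":0}

```text
clock: 2.0
position: [0.164, -0.556, 0.6899]
orientation: [[0.966, 0.235, 0.11], [0.253, -0.949, -0.188], [0.06, 0.209, -0.976]]
ft_force: [3.3, -0.2, 1.3]
width: 0.0852
finger_force: 0.0
```

```bash
python3 -c "
from bench import *
s=sense();print(s['clock'],s['position'],s['joints'])"
```

```text
2.0 [ 0.16397333 -0.55599405  0.68989466] [ 0.80509259  0.30019523  0.80180825  0.70573082 -0.35613297  2.00088365
  0.05631062]
```

Call:
play_rows:
  rows:
    - {"linear":[0,0,-1.25],"turn":0}
    - {"linear":[0,0,-2.5],"turn":0}
    - {"linear":[0,0,-2.5],"turn":0}

```text
clock: 2.3
position: [0.1589, -0.5492, 0.5831]
orientation: [[0.967, 0.232, 0.107], [0.248, -0.953, -0.174], [0.061, 0.195, -0.979]]
ft_force: [1.9, 0.3, -0.6]
width: 0.0853
finger_force: 0.0
```

Call:
play_rows:
  rows:
    - {"linear":[0,0,0],"turn":1.05}
    - {"linear":[0,0,0],"turn":2.1}
    - {"linear":[0,0,0],"turn":3.15}
    - {"linear":[0,0,0],"turn":4.2}
    - {"linear":[0,0,0],"turn":5.25}

```text
clock: 2.8
position: [0.1607, -0.5558, 0.5979]
orientation: [[0.544, 0.811, 0.214], [0.837, -0.542, -0.074], [0.056, 0.22, -0.974]]
ft_force: [0.5, -0.2, 0.1]
width: 0.0856
finger_force: 0.0
```

Call:
play_rows:
  rows:
    - {"linear":[0,0,0],"turn":1.05}
    - {"linear":[0,0,0],"turn":2.1}
    - {"linear":[0,0,0],"turn":3.15}
    - {"linear":[0,0,0],"turn":4.2}
    - {"linear":[0,0,0],"turn":5.25}

```text
clock: 3.3
position: [0.1612, -0.5589, 0.5903]
orientation: [[-0.052, 0.977, 0.207], [0.997, 0.037, 0.073], [0.064, 0.21, -0.976]]
ft_force: [0.4, 0.2, -0.2]
width: 0.086
finger_force: 0.0
```

Call:
play_rows:
  rows:
    - {"linear":[0,0,0],"turn":1.0}
    - {"linear":[0,0,1.25],"turn":2}
    - {"linear":[0,0,2.5],"turn":2}
    - {"linear":[0,0,3.75],"turn":2}
    - {"linear":[0,0,5],"turn":2}

```text
clock: 3.8
position: [0.0749, -0.5098, 0.7428]
orientation: [[-0.11, 0.922, 0.372], [0.959, 0.196, -0.203], [-0.26, 0.334, -0.906]]
ft_force: [-13.0, 1.2, 3.7]
width: 0.0857
finger_force: 0.0
```

```bash
python3 -c "
from bench import *
s=sense();print(s['clock'],s['position'],s['joints'])"
```

```text
3.8 [ 0.07489082 -0.50977277  0.74281245] [ 1.58991321  0.1807667   0.01898271  0.7135524  -0.43455383  2.00301727
  1.53659889]
```

Call:
play_rows:
  rows:
    - {"linear":[0,0,-1],"turn":0}
    - {"linear":[0,0,-2],"turn":0}
    - {"linear":[0,0,-3],"turn":1}
    - {"linear":[0,0,-4],"turn":2}
    - {"linear":[0,0,-4],"turn":3}

```text
clock: 4.3
position: [0.114, -0.5069, 0.5555]
orientation: [[-0.576, 0.71, 0.406], [0.792, 0.608, 0.06], [-0.204, 0.356, -0.912]]
ft_force: [0.5, -1.7, 0.6]
width: 0.0853
finger_force: 0.0
```

Call:
play_rows:
  rows:
    - {"linear":[0,0,0],"turn":1}
    - {"linear":[0,0,0],"turn":2}
    - {"linear":[0,0,0],"turn":3}
    - {"linear":[0,0,0],"turn":4}
    - {"linear":[0,0,0],"turn":4}

```text
clock: 4.8
position: [0.1183, -0.509, 0.5525]
orientation: [[-0.892, 0.319, 0.32], [0.405, 0.878, 0.254], [-0.201, 0.356, -0.913]]
ft_force: [0.2, -0.6, -1.2]
width: 0.0852
finger_force: 0.0
```

```bash
python3 -c "
from bench import *
s=sense();print(s['clock'],s['position'],s['joints'])"
```

```text
4.8 [ 0.11829692 -0.50896541  0.55247829] [ 1.82872034  0.40470711 -0.61908365  0.94307001 -0.18287429  1.99800739
  2.35002407]
```

Call:
play_rows:
  rows:
    - {"linear":[0,0,1.2],"turn":0}
    - {"linear":[0,0,2.4],"turn":0}
    - {"linear":[0,0,3.6],"turn":0}
    - {"linear":[0,0,3.6],"turn":0}

```text
clock: 5.2
position: [0.0923, -0.4548, 0.6552]
orientation: [[-0.791, 0.426, 0.439], [0.506, 0.859, 0.079], [-0.343, 0.285, -0.895]]
ft_force: [2.9, -1.9, -0.0]
width: 0.0852
finger_force: 0.0
```

```bash
python3 -c "
from bench import *
s=sense();print(s['clock'],s['position'],s['joints'])"
```

```text
5.2 [ 0.09226439 -0.45483385  0.65517012] [ 2.10203109  0.24780615 -0.73711903  0.92685585 -0.32768651  2.00303765
  2.29535155]
```

Call:
play_rows:
  rows:
    - {"linear":[0,0,1.2],"turn":0}
    - {"linear":[0,0,2.4],"turn":0}
    - {"linear":[0,0,3.6],"turn":0}
    - {"linear":[0,0,3.6],"turn":0}

```text
clock: 5.6
position: [0.1282, -0.4446, 0.6885]
orientation: [[-0.783, 0.4, 0.476], [0.492, 0.867, 0.082], [-0.38, 0.299, -0.876]]
ft_force: [0.1, -0.2, 0.3]
width: 0.0855
finger_force: 0.0
```

Call:
play_rows:
  rows:
    - {"linear":[0,0,1.2],"turn":0}
    - {"linear":[0,0,2.4],"turn":0}
    - {"linear":[0,0,3.6],"turn":0}
    - {"linear":[0,0,3.6],"turn":0}

```text
clock: 6.0
position: [0.1664, -0.4252, 0.728]
orientation: [[-0.766, 0.401, 0.502], [0.488, 0.872, 0.048], [-0.419, 0.281, -0.863]]
ft_force: [0.0, 0.1, -0.1]
width: 0.0853
finger_force: 0.0
```

```bash
python3 -c "
from bench import *
s=sense();print(s['clock'],s['position'],s['joints'])"
```

```text
6.0 [ 0.16638147 -0.42516323  0.72804471] [ 2.21351335  0.31786504 -1.26756615  0.78000096 -0.17867871  2.00302693
  1.97753815]
```

```bash
cat > kin.py <<'E'
import numpy as np
from scipy.spatial.transform import Rotation as R
from scipy.optimize import least_squares
D=[([1.194,0.434,0.025,1.573,-0.012,1.134,-0.075],[.1688,-.6012,.2150],[[0.963,0.27,-0.001],[0.27,-0.963,0.001],[-0.0,-0.002,-1.0]]),
([1.19187,.40711,.02868,1.51524,-.01209,1.22087,-.07465],[.1688,-.6013,.2557],[[0.963,0.27,-0.0],[0.27,-0.963,0.001],[-0.0,-0.001,-1.0]]),
([.80509,.30020,.80181,.70573,-.35613,2.00088,.05631],[.16397,-.55599,.68989],[[0.966,0.235,0.11],[0.253,-0.949,-0.188],[0.06,0.209,-0.976]]),
([1.58991,.18077,.01898,.71355,-.43455,2.00302,1.53660],[.07489,-.50977,.74281],[[-0.11,0.922,0.372],[0.959,0.196,-0.203],[-0.26,0.334,-0.906]]),
([1.82872,.40471,-.61908,.94307,-.18287,1.99801,2.35002],[.1183,-.50897,.55248],[[-0.892,0.319,0.32],[0.405,0.878,0.254],[-0.201,0.356,-0.913]]),
([2.10203,.24781,-.73712,.92686,-.32769,2.00304,2.29535],[.09226,-.45483,.65517],[[-0.791,0.426,0.439],[0.506,0.859,0.079],[-0.343,0.285,-0.895]]),
([2.21351,.31787,-1.26757,.78,-.17868,2.00303,1.97754],[.16638,-.42516,.72804],[[-0.766,0.401,0.502],[0.488,0.872,0.048],[-0.419,0.281,-0.863]])]
AX='zyzyzyz'
def fk(q,p,s):
    M=R.from_euler('z',p[0]);t=np.array([0,0,p[1]])
    off=[(0,0,0),(0,0,0),(p[2],0,p[3]),(0,0,0),(p[4],0,p[5]),(p[6],0,0),(0,0,p[7])]
    for i in range(7):
        if i==2: pass
        M=M*R.from_euler(AX[i],s[i]*q[i])
        t=t+M.apply(off[i])
    return t,(M*R.from_euler('z',p[8])).as_matrix()
def res(p,s):
    r=[]
    for q,P,O in D:
        t,M=fk(q,p,s);r+=list((t-P)*3)+list((M-np.array(O)).ravel())
    return np.array(r)
if __name__=='__main__':
    best=None
    for b in range(64):
        s=[1 if b>>k&1 else -1 for k in range(4)]; s=[s[0],(1 if b>>4&1 else -1),s[1],(1 if b>>4&1 else -1),s[2],(1 if b>>5&1 else -1),s[3]]
        for y0 in (-2.,0,2.):
          for r0 in (0,2.,-2.):
            f=least_squares(res,[y0,.3,0,.35,0,.35,0,.2,r0],args=(s,))
            if best is None or f.cost<best[0]: best=(f.cost,s,f.x);print(f.cost,s,np.round(f.x,4))
    np.savez('kin.npz',s=best[1],p=best[2])
E
python3 kin.py
```

```text
Still running in the background as job /tmp/bash_jobs.1000/0398bde18ef2 (pid 846). You'll get a notice when it ends.
```

```bash
cat /tmp/bash_jobs.1000/0398bde18ef2/stdout
kill -- -$(cat /tmp/bash_jobs.1000/0398bde18ef2/pid); cat > fit.py <<'E'
from kin import *
import itertools
Q=np.array([d[0] for d in D]);O=R.from_matrix([d[2] for d in D]);P=np.array([d[1] for d in D])
b=[]
for s in itertools.product([1,-1],repeat=5):  # z1, y(2,4,6 common),z3,z5,z7 
    sg=[s[0],s[1],s[2],s[1],s[3],s[1],s[4]]
    M=R.identity(7)
    for i in range(7): M=M*R.from_euler(AX[i],sg[i]*Q[:,i])
    for y0 in np.arange(-3.1,3.2,.1):
        A=(R.from_euler('z',y0)*M).inv()*O  # should be const Rz
        m=A.mean(); e=(A*m.inv()).magnitude().max(); b.append((e,y0,sg,m.as_rotvec()))
b.sort(key=lambda x:x[0])
for x in b[:4]: print(x)
e,y0,sg,rv=b[0]
# linear lengths: offset xyz after each joint
rows=[];
for q in Q:
    M=R.from_euler('z',y0);c=[np.array([[0,0,1.]]).T]
    for i in range(7):
        M=M*R.from_euler(AX[i],sg[i]*q[i]);m=M.as_matrix()
        if i in(2,4,5): c.append(m[:,[0]])
        if i in(2,4,6): c.append(m[:,[2]])
    rows.append(np.hstack(c))
A=np.vstack(rows);x,*_=np.linalg.lstsq(A,P.ravel(),rcond=1e-3);print(np.round(x,4),np.abs(A@x-P.ravel()).max())
E
timeout 60 python3 fit.py
```

```text
(np.float64(0.002228534479283656), np.float64(2.6645352591003757e-15), [-1, 1, -1, 1, -1, 1, -1], array([2.44065664e-04, 1.98795786e-04, 1.57098377e+00]))
(np.float64(0.012184325958463063), np.float64(-3.1), [-1, -1, -1, -1, -1, -1, -1], array([-1.20197248e-03, -1.24353213e-02, -1.53165336e+00]))
(np.float64(0.013196336034654657), np.float64(3.1000000000000054), [-1, -1, -1, -1, -1, -1, -1], array([ 0.00161447,  0.01207769, -1.60952918]))
(np.float64(0.016813838210720126), np.float64(3.200000000000006), [-1, -1, -1, -1, -1, -1, -1], array([-0.00176409, -0.01732738, -1.51589457]))
[ 0.2406  0.1053  0.5549 -0.0174  0.4262  0.0997  0.3214] 0.05054035428577666
```

```bash
cat >> fit.py <<'E'
for use in [{2:[0,2],3:[0],4:[2],5:[0],6:[2]},{1:[0],2:[2],3:[0],4:[2],5:[0],6:[2]},{0:[0],2:[0,2],3:[0],4:[0,2],5:[0],6:[2]},{0:[0],1:[0,2],2:[0,2],3:[0,2],4:[0,2],5:[0,2],6:[2]},{2:[0,1,2],3:[0,1],4:[0,1,2],5:[0,1],6:[2]}]:
    rows=[]
    for q in Q:
        M=R.identity();c=[np.array([[0,0,1.]]).T]
        for i in range(7):
            M=M*R.from_euler(AX[i],sg[i]*q[i]);m=M.as_matrix()
            if i in use:c.append(m[:,use[i]])
        rows.append(np.hstack(c))
    A=np.vstack(rows);x,*_=np.linalg.lstsq(A,P.ravel(),rcond=1e-3);print(use,np.round(x,4),np.abs(A@x-P.ravel()).max())
E
timeout 60 python3 fit.py|tail -5
```

```text
{0: [0], 2: [0, 2], 3: [0], 4: [0, 2], 5: [0], 6: [2]} [ 0.1749 -0.0192 -0.0516  0.8068  0.2644 -0.2439  0.4304  0.0294  0.5132] 0.050745444902619896
{0: [0], 1: [0, 2], 2: [0, 2], 3: [0, 2], 4: [0, 2], 5: [0, 2], 6: [2]} [ 0.1854 -0.0525  0.0352  0.4032 -0.0397  0.4032  0.2562  0.2119 -0.2384
  0.2119  0.0339  0.2545  0.2545] 0.050776067434807975
{2: [0, 1, 2], 3: [0, 1], 4: [0, 1, 2], 5: [0, 1], 6: [2]} [ 0.2841 -0.0318  0.0104  0.6562  0.0782  0.0104 -0.092  -0.0348  0.4541
  0.0401 -0.0348  0.4992] 0.028933010188629482
```

```bash
cat >> fit.py <<'E'
print('---')
use={2:[0,2],3:[0,2],4:[2],5:[0],6:[2]}
use={2:[0,2],3:[0],4:[2],5:[0],6:[2]}
rows=[]
for q in Q:
    M=R.identity();c=[np.eye(3)]
    for i in range(7):
        M=M*R.from_euler(AX[i],sg[i]*q[i]);m=M.as_matrix()
        if i in use:c.append(m[:,use[i]])
    rows.append(np.hstack(c))
A=np.vstack(rows);x,*_=np.linalg.lstsq(A,P.ravel(),rcond=1e-6);print(np.round(x,4));print(np.round((A@x-P.ravel()).reshape(-1,3),3))
for k in range(7):
    m=np.repeat(np.arange(7)!=k,3);B=A[:,2:];x,*_=np.linalg.lstsq(B[m],P.ravel()[m],rcond=1e-6);print(k,np.round(x,4),np.abs(B[m]@x-P.ravel()[m]).max())
E
timeout 60 python3 fit.py|sed -n '/---/,$p'
```

```text
---
[-0.0768  0.0538  0.2356  0.0272  0.6687 -0.0079  0.4044 -0.0251  0.4518]
[[ 0.002 -0.001  0.   ]
 [-0.     0.003 -0.001]
 [-0.002  0.015 -0.011]
 [ 0.006 -0.009  0.003]
 [-0.002  0.002 -0.005]
 [-0.002 -0.005  0.005]
 [-0.001 -0.004  0.009]]
0 [0.2216 0.1048 0.6023 0.0145 0.4249 0.121  0.3186] 0.04507400838874062
1 [0.2203 0.107  0.6052 0.013  0.4217 0.1205 0.3195] 0.04581005475233432
2 [ 0.2153  0.0662  0.5453 -0.0163  0.4306  0.0688  0.3008] 0.04881810495225691
3 [ 0.2212  0.1196  0.5962 -0.0029  0.4172  0.1223  0.3241] 0.04876333185798615
4 [0.2312 0.1219 0.5874 0.0029 0.4271 0.1262 0.316 ] 0.04898514897609976
5 [0.2338 0.1099 0.5639 0.0019 0.4273 0.1071 0.3028] 0.04835825796848159
6 [0.227  0.1162 0.5939 0.0085 0.4205 0.1186 0.3175] 0.04788672607819083
```

```bash
cat >> fit.py <<'E'
print('+++')
for use in [{1:[0,1],2:[0,2],3:[0],4:[2],5:[0],6:[2]},{1:[1],2:[0,2],3:[0,1],4:[2],5:[0,1],6:[2]},{1:[1,2],3:[0,1],4:[2],5:[0,1],6:[2]},{0:[0],1:[1,2],3:[0,1],4:[2],5:[0,1],6:[2]}]:
    rows=[]
    for q in Q:
        M=R.identity();c=[np.array([[0,0,1.]]).T]
        for i in range(7):
            M=M*R.from_euler(AX[i],sg[i]*q[i]);m=M.as_matrix()
            if i in use:c.append(m[:,use[i]])
        rows.append(np.hstack(c))
    A=np.vstack(rows);x,*_=np.linalg.lstsq(A,P.ravel(),rcond=1e-6);print(use,np.round(x,4),np.abs(A@x-P.ravel()).max())
E
timeout 60 python3 fit.py|sed -n '/+++/,$p'
```

```text
+++
{1: [0, 1], 2: [0, 2], 3: [0], 4: [2], 5: [0], 6: [2]} [ 2.632e-01  2.000e-04 -4.680e-02 -6.400e-03  5.269e-01  2.100e-03
  4.300e-01 -1.630e-02  3.447e-01] 0.01097466656871876
{1: [1], 2: [0, 2], 3: [0, 1], 4: [2], 5: [0, 1], 6: [2]} [ 2.724e-01 -3.630e-02 -5.000e-04  5.577e-01  3.000e-04 -1.610e-02
  4.287e-01  7.000e-04 -1.000e-03  3.819e-01] 0.0005687051248109976
{1: [1, 2], 3: [0, 1], 4: [2], 5: [0, 1], 6: [2]} [ 2.724e-01 -3.630e-02  5.580e-01  4.000e-04 -1.640e-02  4.285e-01
  1.200e-03 -7.000e-04  3.820e-01] 0.0005667323067468644
{0: [0], 1: [1, 2], 3: [0, 1], 4: [2], 5: [0, 1], 6: [2]} [ 2.721e-01 -1.000e-04 -3.630e-02  5.583e-01  4.000e-04 -1.630e-02
  4.285e-01  1.200e-03 -9.000e-04  3.821e-01] 0.0005645740505775265
```

```bash
cat > sim.py <<'E'
import numpy as np
from scipy.spatial.transform import Rotation as R
from scipy.optimize import least_squares
S=[-1,1,-1,1,-1,1,-1];OFF={1:(0,-.0363,.558),3:(0,-.0163,0),4:(0,0,.4285),6:(0,0,.382)}
LO=np.array([-2.62,-.44,-1.27,.08,-1.32,.12,-2.74]);HI=np.array([2.62,2.09,1.32,2.57,4.46,2,2.74])
def fk(q):
    M=np.eye(3);t=np.array([0,0,.2724])
    for i in range(7):
        c,s=np.cos(S[i]*q[i]),np.sin(S[i]*q[i])
        M=M@(np.array([[c,-s,0],[s,c,0],[0,0,1]]) if i%2==0 else np.array([[c,0,s],[0,1,0],[-s,0,c]]))
        if i in OFF:t=t+M@np.array(OFF[i])
    return t,M@np.array([[0,-1,0],[1,0,0],[0,0,1.]])
def ik(q0,P,O,w=.3,reg=.003):
    def f(q):
        t,M=fk(q);return np.r_[t-P,w*R.from_matrix(M@O.T).as_rotvec(),reg*(q-q0)]
    r=least_squares(f,np.clip(q0,LO+1e-4,HI-1e-4),bounds=(LO,HI));return r.x
E
timeout 100 python3 - <<'E'
from sim import *
q=np.array([1.19187,.40711,.02868,1.51524,-.01209,1.22087,-.07465])
for w in (.1,.2,.4,.8):
    t,O=fk(q);s=ik(q,np.array([.1688,-.6012,.757]),O,w);t,M=fk(s);print(w,t.round(3),M[2].round(3),s.round(2))
# feasibility of goal poses
q7=np.array([2.21351,.31787,-1.26757,.78,-.17868,2.00303,1.97754]);q7=np.clip(q7,LO,HI)
th=np.pi/4
for name,P in [('glass',(.54,-.165,.06)),('mouth',(.57,.07,.2)),('end',(.555,.29,.155))]:
  for th in (.6,.785,.95):
    for yaw in (-.5,0,.5):
        z=np.array([np.cos(yaw)*np.sin(th),np.sin(yaw)*np.sin(th),-np.cos(th)]);y=np.array([-np.sin(yaw),np.cos(yaw),0])*1
        bst=[]
        for sg in (1,-1):
            yy=y*sg;x=np.cross(yy,z);O=np.c_[x,yy,z]
            b=min((ik(np.array([-np.arctan2(P[1],P[0]),.2,a,2.2,b5,.8,q70]),np.array(P),O,reg=1e-5) for a in (0,.6,-.6) for b5 in (0.,) for q70 in (-1.5,1.5)),key=lambda s:np.linalg.norm(fk(s)[0]-P)+.3*np.linalg.norm(fk(s)[1]-O))
            bst.append((round(float(np.linalg.norm(fk(b)[0]-P)+.3*np.linalg.norm(fk(b)[1]-O)),3),x[2].round(2),b.round(1).tolist()))
        print(name,th,yaw,bst)
E
export OMP_NUM_THREADS=1 OPENBLAS_NUM_THREADS=1; cat > a.py <<'E'
from sim import *
import time
q=np.array([1.19187,.40711,.02868,1.51524,-.01209,1.22087,-.07465])
t0=time.time()
for w in (.1,.2,.4,.8):
    t,O=fk(q);s=ik(q,np.array([.1688,-.6012,.757]),O,w);t,M=fk(s);print(w,t.round(3),M[2].round(3),s.round(2),time.time()-t0,flush=True)
# tall command from now
q7=np.clip(np.array([2.21351,.31787,-1.26757,.78,-.17868,2.00303,1.97754]),LO,HI);t,O=fk(q7)
for P in [(.166,-.425,.9),(.1,-.3,.9),(.1,-.3,1.1),(.3,-.3,.9),(.166,-.425,1.2)]:
    s=ik(q7,np.array(P),O,.3);t,M=fk(s);print(P,t.round(3),M[2].round(3),s.round(2),flush=True)
E
timeout 60 python3 a.py; nproc
```

```text
0.1 [ 0.168 -0.598  0.749] [ 0.002  0.354 -0.935] [ 1.04  0.34  0.4   0.46 -0.18  2.   -0.01] 0.06909751892089844
0.2 [ 0.166 -0.592  0.729] [ 0.001  0.309 -0.951] [ 1.02  0.33  0.4   0.52 -0.17  2.   -0.01] 0.13722443580627441
0.4 [ 0.162 -0.578  0.685] [ 0.     0.206 -0.979] [ 1.01  0.32  0.39  0.63 -0.15  2.   -0.  ] 0.22151899337768555
0.8 [ 0.158 -0.562  0.635] [ 0.     0.087 -0.996] [ 1.01  0.32  0.36  0.75 -0.13  2.   -0.  ] 0.2913510799407959
(0.166, -0.425, 0.9) [ 0.182 -0.416  0.854] [-0.615  0.231 -0.754] [ 2.2   0.28 -1.27  0.53 -0.26  2.    1.86]
(0.1, -0.3, 0.9) [ 0.158 -0.361  0.859] [-0.647  0.234 -0.725] [ 2.62  0.16 -1.27  0.68 -0.59  2.    2.03]
(0.1, -0.3, 1.1) [ 0.154 -0.31   1.013] [-0.823  0.269 -0.5  ] [ 2.53  0.21 -1.27  0.32 -0.73  2.    1.73]
(0.3, -0.3, 0.9) [ 0.308 -0.295  0.87 ] [-0.549  0.283 -0.787] [ 1.93  0.18 -1.27  0.54 -0.25  2.    1.59]
(0.166, -0.425, 1.2) [ 0.189 -0.379  1.038] [-0.853  0.251 -0.457] [ 1.86  0.27 -0.04  0.08 -1.32  2.    1.67]
1
```

```bash
export OMP_NUM_THREADS=1; cat > b.py <<'E'
from sim import *
def go(q,dP,turn=0):   # one or more calls: straight shift with ratchet per 5 rows (40mm rows)
    n=max(int(np.ceil(np.linalg.norm(dP)/.045)),int(np.ceil(abs(turn)/8)),1)
    d=np.array(dP)/n;tt=turn/n
    k=0
    while k<n:
        m=min(5,n-k);t0,O=fk(q)
        for j in range(1,m+1):
            q=ik(q,t0+d*j,R.from_euler('z',tt*j,degrees=True).as_matrix()@O,.4)
        k+=m
    return q
if __name__=='__main__':
    q7=np.clip(np.array([2.21351,.31787,-1.26757,.78,-.17868,2.00303,1.97754]),LO,HI)
    for dn in ((.0,.0,-.15),(.1,.1,-.15)):
     for turn in (-20,0,20,40):
        qa=go(q7,dn,turn)
        for up in ((0,0,.45),(0.1,0,.45),(0,.15,.45)):
            qb=qa; 
            for k in range(3):
                qb=go(qb,np.array(up)/3)
                t,M=fk(qb);print(dn,turn,up,k,t.round(2),M[2].round(2),qb.round(1).tolist(),flush=True)
E
timeout 200 python3 b.py
```

```text
(0.0, 0.0, -0.15) -20 (0, 0, 0.45) 0 [ 0.17 -0.43  0.73] [-0.42  0.28 -0.86] [2.4, 0.1, -1.1, 0.9, -0.4, 1.9, 1.9]
(0.0, 0.0, -0.15) -20 (0, 0, 0.45) 1 [ 0.18 -0.42  0.84] [-0.51  0.28 -0.81] [2.2, 0.2, -1.3, 0.5, -0.1, 2.0, 1.6]
(0.0, 0.0, -0.15) -20 (0, 0, 0.45) 2 [ 0.19 -0.41  0.93] [-0.65  0.28 -0.71] [2.1, 0.2, -1.1, 0.3, -0.2, 2.0, 1.5]
(0.0, 0.0, -0.15) -20 (0.1, 0, 0.45) 0 [ 0.2  -0.43  0.73] [-0.42  0.28 -0.86] [2.3, 0.1, -1.1, 0.9, -0.3, 1.8, 1.8]
(0.0, 0.0, -0.15) -20 (0.1, 0, 0.45) 1 [ 0.24 -0.42  0.85] [-0.5   0.28 -0.82] [1.8, 0.2, -1.0, 0.5, -0.1, 2.0, 1.5]
(0.0, 0.0, -0.15) -20 (0.1, 0, 0.45) 2 [ 0.28 -0.4   0.93] [-0.63  0.3  -0.71] [1.5, 0.2, -0.5, 0.3, -0.3, 2.0, 1.4]
(0.0, 0.0, -0.15) -20 (0, 0.15, 0.45) 0 [ 0.17 -0.38  0.73] [-0.42  0.28 -0.86] [2.6, -0.0, -1.0, 1.0, -0.6, 1.9, 2.0]
(0.0, 0.0, -0.15) -20 (0, 0.15, 0.45) 1 [ 0.19 -0.35  0.85] [-0.51  0.28 -0.81] [2.5, 0.1, -1.3, 0.7, -0.4, 2.0, 1.7]
(0.0, 0.0, -0.15) -20 (0, 0.15, 0.45) 2 [ 0.22 -0.31  0.94] [-0.64  0.3  -0.7 ] [2.4, 0.1, -1.3, 0.4, -0.4, 2.0, 1.5]
(0.0, 0.0, -0.15) 0 (0, 0, 0.45) 0 [ 0.17 -0.43  
[... 6534 characters left out ...]
]
(0.1, 0.1, -0.15) 40 (0.1, 0, 0.45) 0 [ 0.31 -0.32  0.7 ] [-0.47  0.24 -0.85] [1.9, 0.3, -1.3, 0.9, -0.2, 2.0, 2.3]
(0.1, 0.1, -0.15) 40 (0.1, 0, 0.45) 1 [ 0.36 -0.3   0.8 ] [-0.59  0.18 -0.79] [1.7, 0.3, -1.3, 0.6, -0.2, 2.0, 2.1]
(0.1, 0.1, -0.15) 40 (0.1, 0, 0.45) 2 [ 0.39 -0.28  0.89] [-0.71  0.14 -0.69] [1.5, 0.3, -1.3, 0.4, -0.2, 2.0, 1.9]
(0.1, 0.1, -0.15) 40 (0, 0.15, 0.45) 0 [ 0.29 -0.28  0.7 ] [-0.47  0.24 -0.85] [2.1, 0.2, -1.3, 1.0, -0.4, 2.0, 2.4]
(0.1, 0.1, -0.15) 40 (0, 0.15, 0.45) 1 [ 0.33 -0.23  0.8 ] [-0.58  0.19 -0.79] [2.0, 0.2, -1.3, 0.8, -0.5, 2.0, 2.2]
(0.1, 0.1, -0.15) 40 (0, 0.15, 0.45) 2 [ 0.36 -0.17  0.91] [-0.69  0.17 -0.7 ] [1.8, 0.2, -1.3, 0.5, -0.5, 2.0, 1.9]
```

Call:
play_rows:
  rows:
    - {"linear":[0,0,-0.75],"turn":1}
    - {"linear":[0,0,-1.5],"turn":2}
    - {"linear":[0,0,-2.25],"turn":3}
    - {"linear":[0,0,-3],"turn":4}
    - {"linear":[0,0,-3.75],"turn":5}

```text
clock: 6.5
position: [0.1656, -0.4257, 0.5743]
orientation: [[-0.9, -0.256, 0.352], [-0.122, 0.924, 0.361], [-0.418, 0.282, -0.863]]
ft_force: [0.7, -0.1, 0.3]
width: 0.0856
finger_force: 0.0
```

Call:
play_rows:
  rows:
    - {"linear":[0,0,1],"turn":0}
    - {"linear":[0,0,2],"turn":0}
    - {"linear":[0,0,3],"turn":0}
    - {"linear":[0,0,4],"turn":0}
    - {"linear":[0,0,4],"turn":0}

```text
clock: 7.0
position: [0.2041, -0.3953, 0.6273]
orientation: [[-0.889, -0.234, 0.394], [-0.106, 0.942, 0.32], [-0.446, 0.242, -0.862]]
ft_force: [-0.0, 0.9, -0.6]
width: 0.0851
finger_force: 0.0
```

Call:
play_rows:
  rows:
    - {"linear":[0,0,1],"turn":0}
    - {"linear":[0,0,2],"turn":0}
    - {"linear":[0,0,3],"turn":0}
    - {"linear":[0,0,4],"turn":0}
    - {"linear":[0,0,4],"turn":0}

```text
clock: 7.5
position: [0.2432, -0.3707, 0.6746]
orientation: [[-0.873, -0.219, 0.437], [-0.094, 0.953, 0.288], [-0.479, 0.21, -0.852]]
ft_force: [-0.2, 0.5, -0.4]
width: 0.0854
finger_force: 0.0
```

```bash
python3 -c "
from bench import *
s=sense();print(s['clock'],s['position'],s['joints'].tolist())"
```

```text
7.5 [ 0.24320411 -0.37071269  0.67462289] [2.0259512273011473, 0.35918828122255153, -1.2672495094733658, 0.9070233708722002, -0.21790837105476576, 2.002274871365934, 2.434687866895578]
```

Call:
play_rows:
  rows:
    - {"linear":[0,0,1.2],"turn":0}
    - {"linear":[0,0,2.4],"turn":0}
    - {"linear":[0,0,3.6],"turn":0}
    - {"linear":[0,0,4.8],"turn":0}
    - {"linear":[0,0,6],"turn":0}

```text
clock: 8.0
position: [0.2892, -0.3409, 0.7272]
orientation: [[-0.853, -0.202, 0.482], [-0.081, 0.962, 0.259], [-0.516, 0.182, -0.837]]
ft_force: [-0.2, -0.3, 0.9]
width: 0.0858
finger_force: 0.0
```

Call:
play_rows:
  rows:
    - {"linear":[0,0,1.2],"turn":0}
    - {"linear":[0,0,2.4],"turn":0}
    - {"linear":[0,0,3.6],"turn":0}
    - {"linear":[0,0,4.8],"turn":0}
    - {"linear":[0,0,6],"turn":0}

```text
clock: 8.5
position: [0.3296, -0.3077, 0.7789]
orientation: [[-0.828, -0.186, 0.529], [-0.069, 0.97, 0.233], [-0.557, 0.157, -0.816]]
ft_force: [0.0, 0.0, -0.3]
width: 0.0858
finger_force: 0.0
```

Call:
play_rows:
  rows:
    - {"linear":[0,0,1.2],"turn":0}
    - {"linear":[0,0,2.4],"turn":0}
    - {"linear":[0,0,3.6],"turn":0}
    - {"linear":[0,0,4.8],"turn":0}
    - {"linear":[0,0,6],"turn":0}

```text
clock: 9.0
position: [0.3611, -0.2719, 0.8272]
orientation: [[-0.798, -0.173, 0.577], [-0.057, 0.975, 0.213], [-0.6, 0.137, -0.788]]
ft_force: [0.5, -0.7, 0.6]
width: 0.0854
finger_force: 0.0
```

```bash
python3 -c "
from bench import *
s=sense();print(s['clock'],s['position'],s['joints'].tolist())"
```

```text
9.0 [ 0.36110063 -0.27187595  0.82716149] [1.696649829937235, 0.275662009466956, -1.2665872683742112, 0.5856083573421587, -0.2434244051058806, 2.0022315683075305, 2.047519117201907]
```

Call:
play_rows:
  rows:
    - {"linear":[0,0,-0.8],"turn":1}
    - {"linear":[0,0,-1.6],"turn":2}
    - {"linear":[0,0,-2.4],"turn":3}
    - {"linear":[0,0,-3],"turn":4}
    - {"linear":[0,0,-3],"turn":4.5}

```text
clock: 9.5
position: [0.3655, -0.2671, 0.6898]
orientation: [[-0.608, -0.71, 0.355], [-0.51, 0.692, 0.511], [-0.608, 0.13, -0.783]]
ft_force: [-0.6, 0.2, 1.4]
width: 0.0853
finger_force: 0.0
```

Call:
play_rows:
  rows:
    - {"linear":[0,0,1.2],"turn":0}
    - {"linear":[0,0,2.4],"turn":0}
    - {"linear":[0,0,3.6],"turn":0}
    - {"linear":[0,0,4.8],"turn":0}
    - {"linear":[0,0,6],"turn":0}

```text
clock: 10.0
position: [0.4009, -0.2143, 0.7584]
orientation: [[-0.593, -0.692, 0.412], [-0.49, 0.716, 0.497], [-0.639, 0.093, -0.764]]
ft_force: [-0.5, 0.0, -0.0]
width: 0.0852
finger_force: 0.0
```

Call:
play_rows:
  rows:
    - {"linear":[0,0,1.2],"turn":0}
    - {"linear":[0,0,2.4],"turn":0}
    - {"linear":[0,0,3.6],"turn":0}
    - {"linear":[0,0,4.8],"turn":0}
    - {"linear":[0,0,6],"turn":0}

```text
clock: 10.5
position: [0.4254, -0.1628, 0.8194]
orientation: [[-0.573, -0.676, 0.464], [-0.467, 0.734, 0.493], [-0.674, 0.065, -0.736]]
ft_force: [-0.1, 0.5, -0.0]
width: 0.0853
finger_force: 0.0
```

```bash
python3 -c "
from bench import *
s=sense();print(s['clock'],s['position'],s['joints'].tolist())"
```

```text
10.5 [ 0.42542281 -0.16276827  0.81939877] [1.4157680449029162, 0.3371518661665747, -1.2666080266740531, 0.6069890193244747, -0.3383132925667012, 2.00201387723285, 2.3127398715262286]
```

Call:
play_rows:
  rows:
    - {"linear":[0,0,-0.5],"turn":1}
    - {"linear":[0,0,-1],"turn":2}
    - {"linear":[0,0,-1],"turn":2.8}

```text
clock: 10.8
position: [0.4334, -0.1449, 0.746]
orientation: [[-0.344, -0.896, 0.279], [-0.634, 0.441, 0.635], [-0.693, 0.042, -0.72]]
ft_force: [0.1, -0.3, 0.7]
width: 0.0854
finger_force: 0.0
```

Call:
play_rows:
  rows:
    - {"linear":[0,0,1.2],"turn":0}
    - {"linear":[0,0,2.4],"turn":0}
    - {"linear":[0,0,3.6],"turn":0}
    - {"linear":[0,0,4.8],"turn":0}
    - {"linear":[0,0,6],"turn":0}

```text
clock: 11.3
position: [0.4491, -0.0833, 0.8194]
orientation: [[-0.332, -0.882, 0.334], [-0.607, 0.471, 0.64], [-0.722, 0.009, -0.692]]
ft_force: [0.1, -0.1, 0.6]
width: 0.0854
finger_force: 0.0
```

```bash
export OMP_NUM_THREADS=1; cat > c.py <<'E'
from sim import *
from bench import *
s=sense();q=np.clip(np.array(s['joints']),LO,HI);print(s['clock'],s['position'],s['joints'].tolist());print(np.round(s['orientation'],3).tolist())
t,O=fk(q);print(t)
yaw0=np.degrees(np.arctan2(O[1,2],O[0,2]))
# follow: first to above, then glass, mouth, end with tool yaws
for yaw in (-15,0,15,30):
    qq=q.copy();out=[]
    path=[(.38,-.165,.45),(.38,-.165,.25),(.45,-.165,.1),(.54,-.165,.065),(.54,-.165,.3),(.5,-.02,.25),(.57,.03,.17),(.56,.15,.155),(.55,.28,.155)]
    p0=t;y0=yaw0
    for k,P in enumerate(path):
        n=6
        for j in range(1,n+1):
            Pj=p0+(np.array(P)-p0)*j/n; yj=yaw if k else yaw0+(yaw-yaw0)*j/n
            qq=ik(qq,Pj,R.from_euler('z',yj-yaw0,degrees=True).as_matrix()@O,.4)
        e=np.linalg.norm(fk(qq)[0]-P);M=R.from_euler('z',yaw-yaw0,degrees=True).as_matrix()@O
        out.append((round(e,3),round(float(np.linalg.norm(fk(qq)[1]-M)),3)));p0=np.array(P)
    print(yaw0,yaw,out,qq.round(2),flush=True)
E
timeout 150 python3 c.py
```

```text
11.3 [ 0.44908167 -0.08333308  0.81935822] [1.2298827259258298, 0.375070276026291, -1.2666283559438363, 0.613504642397263, -0.39865870649636503, 2.002014707005599, 2.456671011595999]
[[-0.332, -0.882, 0.334], [-0.607, 0.471, 0.64], [-0.722, 0.009, -0.692]]
[ 0.45055984 -0.08270183  0.82086653]
62.27546051697086 -15 [(np.float64(0.025), 0.061), (np.float64(0.01), 0.038), (np.float64(0.069), 0.319), (np.float64(0.07), 0.368), (np.float64(0.001), 0.004), (np.float64(0.0), 0.0), (np.float64(0.0), 0.0), (np.float64(0.0), 0.0), (np.float64(0.0), 0.0)] [-0.37  0.56 -0.85  2.13  1.46  1.21 -0.84]
62.27546051697086 0 [(np.float64(0.0), 0.0), (np.float64(0.007), 0.024), (np.float64(0.08), 0.213), (np.float64(0.133), 0.256), (np.float64(0.0), 0.0), (np.float64(0.012), 0.05), (np.float64(0.096), 0.135), (np.float64(0.128), 0.153), (np.float64(0.0), 0.0)] [-0.03  0.66 -1.21  2.25  1.71  1.25 -0.71]
62.27546051697086 15 [(np.float64(0.082), 0.318), (np.float64(0.074), 0.286), (np.float64(0.031), 0.135), (np.float64(0.038), 0.202), (np.float64(0.013), 0.058), (np.float64(0.03), 0.127), (np.float64(0.036), 0.185), (np.float64(0.042), 0.215), (np.float64(0.032), 0.178)] [-1.71  0.44  1.22  2.3  -1.32  0.12  2.43]
62.27546051697086 30 [(np.float64(0.075), 0.324), (np.float64(0.073), 0.308), (np.float64(0.0), 0.0), (np.float64(0.0), 0.0), (np.float64(0.018), 0.083), (np.float64(0.036), 0.144), (np.float64(0.02), 0.103), (np.float64(0.038), 0.198), (np.float64(0.039), 0.213)] [-1.1   0.21  0.62  2.27 -1.24  0.12  2.74]
```

```bash
export OMP_NUM_THREADS=1; cat > d.py <<'E'
from sim import *
import itertools,time
q0=np.clip(np.array([1.2298827259258298, 0.375070276026291, -1.2666283559438363, 0.613504642397263, -0.39865870649636503, 2.002014707005599, 2.456671011595999]),LO,HI)
t0,O=fk(q0);Y0=62.3
Rz=lambda a:R.from_euler('z',a,degrees=True).as_matrix()
G=np.array([.54,-.165,.064])
def leg(q,pa,ya,pb,yb):
    pa,pb=np.array(pa),np.array(pb);n=max(2,int(np.linalg.norm(pb-pa)/.07)+1,int(abs(yb-ya)/12)+1);e=0
    for j in range(1,n+1):
        P=pa+(pb-pa)*j/n;M=Rz(ya+(yb-ya)*j/n-Y0)@O;q=ik(q,P,M,.4);t,N=fk(q);e=max(e,np.linalg.norm(t-P)+.4*np.linalg.norm(N-M))
        if e>.02: return q,e
    return q,e
def legs(q,L,p,y):
    k=0;E=0
    for P,Y in L:
        q,e=leg(q,p,y,P,Y);E=max(E,e);p,y=P,Y
        if e>.02: return k,E,q
        k+=1
    return k,E,q
def tail(yaw):
    b=np.array([np.cos(np.radians(yaw)),np.sin(np.radians(yaw)),0])
    return [(tuple(G-.13*b+[0,0,.12]),yaw),(tuple(G-.13*b),yaw),(tuple(G),yaw),((.54,-.165,.17),yaw),((.565,-.03,.17),yaw),((.565,.06,.17),yaw),((.55,.28,.165),yaw)]
if __name__=='__main__':
    T=time.time();res=[]
    V=list(itertools.product((.25,.35,.45),(-.35,-.15,.05),(.45,.6)))
    for v in V:
        k,E,qa=legs(q0,[(v,Y0)],t0,Y0)
        if k<1: continue
        for yaw in (45,30,15,0,-15,-30,-45):
            k,E,qb=legs(qa,[(v,yaw)]+tail(yaw),v,Y0);res.append((k,-round(E,4),v,yaw,qb.round(1).tolist()))
        if time.time()-T>220: break
    res.sort(key=lambda r:r[:2],reverse=True)
    for r in res[:12]: print(r)
    print(len(res),time.time()-T)
E
timeout 300 python3 d.py
```

```text
0 1.6861186027526855
```

```bash
export OMP_NUM_THREADS=1; cat > e.py <<'E'
from d import *
T=time.time();res=[]
for dz in (.1,.2):
  for y1 in (62,45,30):
    p1=t0-np.array([0,0,dz]);k,E,q1=legs(q0,[(p1,y1)],t0,Y0)
    print(dz,y1,k,round(E,3),q1.round(2),flush=True)
    if k<1: continue
    for v in itertools.product((.3,.42,.5),(-.3,-.12,.06),(.4,.55)):
      for yaw in (45,30,15,0,-15,-30,-45):
        k,E,qb=legs(q1,[(v,yaw)]+tail(yaw),p1,y1);res.append((k,-round(E,4),dz,y1,v,yaw,qb.round(1).tolist()))
    if time.time()-T>200: break
res.sort(key=lambda r:r[:2],reverse=True)
for r in res[:14]: print(r)
print(len(res),time.time()-T)
E
timeout 400 python3 e.py
```

```text
0.1 62 1 0.005 [ 1.52  0.29 -1.27  1.02 -0.53  1.82  2.74]
0.1 45 1 0.012 [ 1.87  0.08 -1.27  1.16 -0.72  1.74  2.74]
0.1 30 1 0.0 [ 1.66 -0.17 -0.74  1.31 -0.93  1.72  2.74]
0.2 62 0 0.034 [ 1.5   0.3  -1.27  1.06 -0.5   1.79  2.74]
0.2 45 0 0.033 [ 1.71  0.17 -1.27  1.17 -0.61  1.71  2.74]
0.2 30 0 0.042 [ 1.92  0.04 -1.27  1.23 -0.74  1.7   2.74]
(8, np.float64(-0.0061), 0.1, 30, (0.42, -0.12, 0.55), -45, [-0.4, 0.7, -0.9, 1.8, 1.2, 1.6, -1.0])
(8, np.float64(-0.0063), 0.1, 30, (0.42, 0.06, 0.55), -45, [-0.4, 0.7, -0.9, 1.8, 1.2, 1.6, -1.0])
(8, np.float64(-0.0106), 0.1, 45, (0.42, -0.12, 0.55), -45, [-0.4, 0.7, -0.9, 1.8, 1.2, 1.6, -1.0])
(8, np.float64(-0.0137), 0.1, 45, (0.42, 0.06, 0.55), -45, [-0.5, 0.7, -0.9, 1.8, 1.2, 1.6, -1.0])
(1, np.float64(-0.0206), 0.1, 30, (0.42, 0.06, 0.4), 45, [-0.6, -0.4, 0.8, 2.2, -0.4, 0.8, 2.7])
(1, np.float64(-0.0206), 0.1, 30, (0.5, -0.3, 0.4), 15, [-0.7, -0.4, 1.3, 2.2, -0.3, 0.5, 2.7])
(1, np.float64(-0.0213), 0.1, 45, (0.5, -0.3, 0.55), -45, [1.4, -0.4, -1.3, 2.3, 0.2, 0.3, 0.6])
(1, np.float64(-0.0213), 0.1, 30, (0.5, -0.3, 0.55), -45, [1.4, -0.4, -1.3, 2.3, 0.2, 0.3, 0.6])
(1, np.float64(-0.0216), 0.1, 30, (0.42, -0.12, 0.4), 0, [-0.3, -0.3, 0.7, 2.6, -0.8, 0.2, 2.7])
(1, np.float64(-0.0217), 0.1, 45, (0.5, 0.06, 0.4), -15, [0.7, -0.2, -0.7, 2.6, 1.9, 0.1, -0.6])
(1, np.float64(-0.0217), 0.1, 30, (0.5, 0.06, 0.4), -15, [0.7, -0.2, -0.7, 2.6, 1.9, 0.1, -0.6])
(1, np.float64(-0.0222), 0.1, 30, (0.5, 0.06, 0.4), 15, [-0.7, -0.4, 1.1, 2.5, -0.5, 0.2, 2.7])
(1, np.float64(-0.0223), 0.1, 45, (0.5, 0.06, 0.55), -15, [0.4, -0.2, -0.4, 2.6, 1.5, 0.1, -0.1])
(1, np.float64(-0.0223), 0.1, 30, (0.5, 0.06, 0.55), -15, [0.4, -0.2, -0.4, 2.6, 1.5, 0.1, -0.1])
378 70.01082921028137
```

Call:
play_rows:
  rows:
    - {"linear":[0,0,-0.6],"turn":-0.8}
    - {"linear":[0,0,-1.2],"turn":-1.6}
    - {"linear":[0,0,-1.8],"turn":-2.4}
    - {"linear":[0,0,-2.5],"turn":-3.2}
    - {"linear":[0,0,-2.5],"turn":-4}

```text
clock: 11.8
position: [0.4548, -0.0938, 0.7264]
orientation: [[-0.555, -0.646, 0.525], [-0.445, 0.763, 0.468], [-0.703, 0.026, -0.711]]
ft_force: [1.2, -3.9, -2.1]
width: 0.0852
finger_force: 0.0
```

Call:
play_rows:
  rows:
    - {"linear":[-0.1,-0.1,-0.4],"turn":-0.8}
    - {"linear":[-0.2,-0.2,-0.8],"turn":-1.6}
    - {"linear":[-0.3,-0.3,-1.2],"turn":-2.4}
    - {"linear":[-0.4,-0.4,-1.6],"turn":-3.2}
    - {"linear":[-0.4,-0.5,-2.0],"turn":-4}

```text
clock: 12.3
position: [0.441, -0.0996, 0.6473]
orientation: [[-0.702, -0.174, 0.691], [-0.106, 0.985, 0.14], [-0.704, 0.025, -0.709]]
ft_force: [0.5, -0.2, 0.0]
width: 0.0855
finger_force: 0.0
```

```bash
python3 -c "
from bench import *
s=sense();print(s['clock'],s['position'],s['joints'].tolist());print(s['orientation'].round(3))"
```

```text
12.3 [ 0.44098691 -0.0996424   0.64731468] [1.5680876106380426, -0.3596386506895963, -0.5617109692600891, 1.586647485769881, -0.9074269348980432, 1.5134312808041033, 2.6281980946424084]
[[-0.702 -0.174  0.691]
 [-0.106  0.985  0.14 ]
 [-0.704  0.025 -0.709]]
```

```bash
export OMP_NUM_THREADS=1; cat > f.py <<'E'
import d
from d import *
from bench import sense
s=sense();q0=np.clip(np.array(s['joints']),LO,HI);t0,O=fk(q0);Y0=np.degrees(np.arctan2(O[1,2],O[0,2]));d.O=O;d.Y0=Y0;print(t0,Y0)
for v in ((.42,-.12,.55),(.42,-.05,.55),(.44,-.1,.6),(.42,-.12,.45)):
  for ya in (-45,-35,-25,-55):
    k,E,qb=legs(q0,[(v,ya)]+tail(ya)[:4],t0,Y0)
    print(v,ya,k,round(E,3),qb.round(2).tolist(),flush=True)
    if k==5:
      for yr in (-30,-20,-10,0):
        k,E,qc=legs(qb,[((.5,-.1,.17),yr),((.565,-.03,.17),yr),((.565,.06,.17),yr),((.55,.28,.165),yr)],(.54,-.165,.17),ya);print('   rack',yr,k,round(E,3),qc.round(2).tolist())
E
timeout 200 python3 f.py
```

```text
[ 0.4423822  -0.09970024  0.64798963] 11.434458296999628
(0.42, -0.12, 0.55) -45 5 0.001 [0.59, 0.41, -0.99, 2.32, 1.56, 1.0, -0.78]
   rack -30 4 0.0 [-0.31, 0.71, -1.03, 1.94, 1.34, 1.51, -0.92]
   rack -20 4 0.0 [-0.25, 0.66, -1.06, 2.05, 1.43, 1.39, -0.85]
   rack -10 4 0.0 [-0.16, 0.62, -1.1, 2.14, 1.53, 1.27, -0.77]
   rack 0 4 0.0 [-0.07, 0.55, -1.1, 2.23, 1.63, 1.09, -0.69]
(0.42, -0.12, 0.55) -35 2 0.033 [0.53, 0.48, -1.27, 2.57, 1.57, 1.18, -1.03]
(0.42, -0.12, 0.55) -25 1 0.031 [1.14, -0.03, -1.27, 2.57, 1.77, 0.37, -0.7]
(0.42, -0.12, 0.55) -55 5 0.001 [0.5, 0.47, -0.98, 2.24, 1.43, 1.16, -0.85]
   rack -30 4 0.0 [-0.31, 0.71, -1.04, 1.94, 1.35, 1.52, -0.92]
   rack -20 4 0.0 [-0.24, 0.66, -1.07, 2.05, 1.43, 1.4, -0.85]
   rack -10 4 0.0 [-0.15, 0.62, -1.11, 2.14, 1.53, 1.28, -0.77]
   rack 0 4 0.0 [-0.07, 0.55, -1.1, 2.23, 1.63, 1.09, -0.69]
(0.42, -0.05, 0.55) -45 5 0.006 [0.53, 0.38, -0.9, 2.33, 1.56, 0.95, -0.79]
   rack -30 4 0.0 [-0.34, 0.68, -0.98, 1.94, 1.32, 1.47, -0.91]
   rack -20 4 0.0 [-0.27, 0.63, -1.01, 2.05, 1.41, 1.36, -0.85]
   rack -10 4 0.0 [-0.18, 0.5
[... 986 characters left out ...]
0.95, 1.94, 1.32, 1.45, -0.91]
   rack -20 4 0.0 [-0.29, 0.62, -0.99, 2.05, 1.4, 1.34, -0.84]
   rack -10 4 0.0 [-0.2, 0.58, -1.03, 2.15, 1.51, 1.21, -0.77]
   rack 0 4 0.0 [-0.09, 0.54, -1.06, 2.23, 1.63, 1.07, -0.7]
(0.42, -0.12, 0.45) -35 2 0.033 [0.53, 0.48, -1.27, 2.57, 1.57, 1.18, -1.03]
(0.42, -0.12, 0.45) -25 0 0.022 [0.4, -0.44, -0.21, 2.01, -0.02, 0.8, 1.44]
(0.42, -0.12, 0.45) -55 5 0.006 [0.45, 0.44, -0.9, 2.24, 1.42, 1.11, -0.85]
   rack -30 4 0.0 [-0.33, 0.69, -0.99, 1.94, 1.33, 1.48, -0.91]
   rack -20 4 0.0 [-0.27, 0.64, -1.02, 2.05, 1.42, 1.36, -0.85]
   rack -10 4 0.0 [-0.18, 0.59, -1.06, 2.14, 1.52, 1.24, -0.77]
   rack 0 4 0.0 [-0.08, 0.55, -1.09, 2.23, 1.63, 1.09, -0.69]
```

Call:
play_rows:
  rows:
    - {"linear":[-0.1,0,-0.2],"turn":-0.7}
    - {"linear":[-0.2,0,-0.5],"turn":-1.4}
    - {"linear":[-0.3,0,-0.8],"turn":-2.1}
    - {"linear":[-0.4,0,-1.1],"turn":-2.8}
    - {"linear":[-0.5,0,-1.3],"turn":-3.5}

```text
clock: 12.8
position: [0.4161, -0.0982, 0.6053]
orientation: [[-0.741, 0.119, 0.661], [0.11, 0.992, -0.056], [-0.663, 0.032, -0.748]]
ft_force: [-0.3, 0.7, -0.2]
width: 0.0855
finger_force: 0.0
```

Call:
play_rows:
  rows:
    - {"linear":[0,0,-0.2],"turn":-0.7}
    - {"linear":[0,0,-0.5],"turn":-1.4}
    - {"linear":[0,0,-0.8],"turn":-2.1}
    - {"linear":[0,0,-1.1],"turn":-2.8}
    - {"linear":[0,0,-1.2],"turn":-3.5}

```text
clock: 13.3
position: [0.4174, -0.0947, 0.5573]
orientation: [[-0.641, 0.503, 0.58], [0.398, 0.864, -0.309], [-0.657, 0.033, -0.753]]
ft_force: [-1.5, 0.5, -0.9]
width: 0.0851
finger_force: 0.0
```

```bash
python3 -c "
from bench import *
s=sense();print(s['clock'],s['position'],s['joints'].tolist());print(s['orientation'].round(3))"
```

```text
13.3 [ 0.41737902 -0.09471183  0.55725355] [0.4965270578370554, -0.432910215796819, -0.4115072202872374, 1.8202492573849842, 0.12426831000916569, 1.0609826470100723, 1.068760418435981]
[[-0.641  0.503  0.58 ]
 [ 0.398  0.864 -0.309]
 [-0.657  0.033 -0.753]]
```

```bash
export OMP_NUM_THREADS=1; cat > f2.py <<'E'
import d
from d import *
from bench import sense
s=sense();q0=np.clip(np.array(s['joints']),LO,HI);t0,O=fk(q0);Y0=np.degrees(np.arctan2(O[1,2],O[0,2]));d.O=O;d.Y0=Y0;print(t0,Y0)
for v in ((.42,-.09,.5),(.42,-.09,.4),(.42,-.05,.45)):
  for ya in (-45,-55):
    k,E,qb=legs(q0,[(v,ya)]+tail(ya)[:4],t0,Y0)
    print(v,ya,k,round(E,3),qb.round(2).tolist(),flush=True)
    if k==5:
      for yr in (-10,0,10):
        k,E,qc=legs(qb,[((.5,-.1,.17),yr),((.565,-.03,.17),yr),((.565,.06,.17),yr),((.55,.28,.165),yr)],(.54,-.165,.17),ya);print('   rack',yr,k,round(E,3),qc.round(2).tolist())
E
timeout 200 python3 f2.py
```

```text
[ 0.4185035  -0.09417407  0.55746558] -28.05861040176605
(0.42, -0.09, 0.5) -45 5 0.0 [0.65, 0.4, -1.01, 2.28, 1.48, 0.93, -0.67]
   rack -10 4 0.0 [-0.12, 0.6, -1.11, 2.11, 1.46, 1.21, -0.7]
   rack 0 4 0.0 [-0.02, 0.55, -1.13, 2.18, 1.55, 1.06, -0.6]
   rack 10 4 0.012 [0.04, 0.46, -1.05, 2.24, 1.64, 0.81, -0.5]
(0.42, -0.09, 0.5) -55 5 0.0 [0.55, 0.45, -0.99, 2.21, 1.37, 1.1, -0.76]
   rack -10 4 0.0 [-0.11, 0.6, -1.11, 2.11, 1.46, 1.21, -0.7]
   rack 0 4 0.0 [-0.02, 0.55, -1.13, 2.18, 1.55, 1.06, -0.6]
   rack 10 4 0.012 [0.04, 0.46, -1.05, 2.24, 1.64, 0.81, -0.5]
(0.42, -0.09, 0.4) -45 5 0.0 [0.66, 0.4, -1.02, 2.28, 1.48, 0.94, -0.67]
   rack -10 4 0.0 [-0.11, 0.6, -1.11, 2.11, 1.46, 1.21, -0.7]
   rack 0 4 0.0 [-0.02, 0.55, -1.13, 2.18, 1.55, 1.06, -0.6]
   rack 10 4 0.012 [0.04, 0.46, -1.05, 2.24, 1.64, 0.81, -0.5]
(0.42, -0.09, 0.4) -55 5 0.0 [0.56, 0.45, -0.99, 2.21, 1.37, 1.1, -0.76]
   rack -10 4 0.0 [-0.11, 0.6, -1.12, 2.11, 1.46, 1.21, -0.7]
   rack 0 4 0.0 [-0.02, 0.55, -1.13, 2.18, 1.55, 1.06, -0.6]
   rack 10 4 0.012 [0.04, 0.46, -1.05, 2.24, 1.64, 0.81, -0.5]
(0.42, -0.05, 0.45) -45 5 0.0 [0.65, 0.39, -1.0, 2.28, 1.48, 0.93, -0.67]
   rack -10 4 0.0 [-0.12, 0.6, -1.11, 2.11, 1.46, 1.21, -0.7]
   rack 0 4 0.0 [-0.02, 0.55, -1.13, 2.18, 1.55, 1.06, -0.6]
   rack 10 4 0.012 [0.04, 0.46, -1.05, 2.24, 1.64, 0.81, -0.5]
(0.42, -0.05, 0.45) -55 1 0.043 [1.21, -0.44, -1.27, 2.15, 0.25, 0.75, 0.31]
```

Call:
play_rows:
  rows:
    - {"linear":[0,0,-0.4],"turn":-0.6}
    - {"linear":[0,0,-1.1],"turn":-1.2}
    - {"linear":[0,0,-1.9],"turn":-1.8}
    - {"linear":[0,0.1,-2.7],"turn":-2.4}
    - {"linear":[0,0.1,-3.5],"turn":-2.8}

```text
clock: 13.8
position: [0.4168, -0.0931, 0.4163]
orientation: [[-0.437, 0.798, 0.414], [0.615, 0.601, -0.51], [-0.656, 0.031, -0.754]]
ft_force: [0.0, 0.1, 0.2]
width: 0.0851
finger_force: 0.0
```

Call:
play_rows:
  rows:
    - {"linear":[0,0,-0.4],"turn":0}
    - {"linear":[0.3,0.2,-1.3],"turn":0}
    - {"linear":[0.6,0.5,-2.3],"turn":0}
    - {"linear":[0.9,0.8,-3.3],"turn":0}
    - {"linear":[0.9,0.8,-3.3],"turn":0}

```text
clock: 14.3
position: [0.4468, -0.0686, 0.2929]
orientation: [[-0.439, 0.803, 0.403], [0.617, 0.595, -0.514], [-0.653, 0.024, -0.757]]
ft_force: [-0.9, -2.0, 1.3]
width: 0.0857
finger_force: 0.0
```

```bash
cat > m.py <<'E'
from h import *
import cv2
s=sense();print(s['clock'],s['position'],s['orientation'].round(3).tolist())
w=get_image('wrist');cv2.imwrite('pics/w1.png',w[:,:,::-1])
i=camera_info('wrist');T=np.array(i['tool_from_camera']);O=s['orientation'];C=O@T[:3,3]+s['position'];Rc=O@T[:3,:3]
for c in('top','scene'):
    get_image(c)
    for r in regions_of('glass_center',c)[:2]:
        m=r['mask'];v,u=np.nonzero(m);print(c,r['conf'],np.round(r['box'],1),u.min(),u.max(),v.min(),v.max(),m.sum())
for r in search_frame('glass_center','wrist')[:2]: print('w',r)
# predicted projections of glass at hypothesised pos, for compare
def wp(P):
    p=(np.atleast_2d(P)-C)@Rc;return np.c_[i['cx']+i['fx']*p[:,0]/-p[:,2],i['cy']-i['fy']*p[:,1]/-p[:,2]]
a=np.linspace(0,2*np.pi,40);
def glass(x,y,z0=.03):
    L=[]
    for rr,h in((.034,.19),(.034,.186),(.031,0),(.031,.06),(.0045,.1)): L.append(np.c_[x+rr*np.cos(a),y+rr*np.sin(a),0*a+z0+h])
    return np.vstack(L)
for g in((.540,-.165),):
    for n,f in(('top',lambda P:proj(P,'top')),('scene',lambda P:proj(P,'scene')),('wrist',wp)):
        u=f(glass(*g));print(n,'pred box',u.min(0).round(1),u.max(0).round(1))
E
python3 m.py
```

```text
14.3 [ 0.44676427 -0.06864558  0.2928617 ] [[-0.439, 0.803, 0.403], [0.617, 0.595, -0.514], [-0.653, 0.024, -0.757]]
top 0.93 [285.7 200.   32.9  24. ] 289 319 198 224 645
scene 0.96 [178.3 164.1  33.7  61. ] 180 212 165 223 1059
w {'box': [240.8, 85.3, 56.5, 136.9], 'conf': 0.93}
top pred box [287. 198.] [317.4 225.4]
scene pred box [182.2 163.6] [215.  224.4]
wrist pred box [241.3  83.7] [299.1 225.1]
```

View pics/w1.png

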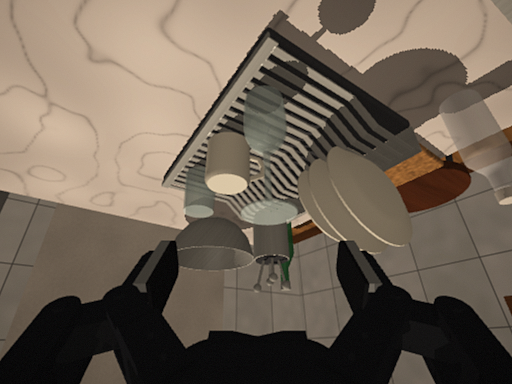

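Call:
play_rows:
  rows:
    - {"linear":[0.1,0,-1.2],"turn":0}
    - {"linear":[0.2,0,-2.4],"turn":0}
    - {"linear":[0.3,0,-3.6],"turn":0}
    - {"linear":[0.4,0,-4.8],"turn":0}
    - {"linear":[0.4,0,-5.5],"turn":0}

```text
clock: 15.1
position: [0.4627, -0.0693, 0.0724]
orientation: [[-0.441, 0.803, 0.402], [0.617, 0.596, -0.514], [-0.652, 0.021, -0.758]]
ft_force: [-0.4, 0.2, 0.7]
width: 0.0853
finger_force: 0.0
```

Call:
play_rows:
  rows:
    - {"linear":[0,0,-0.1],"turn":0}
    - {"linear":[0,0,-0.3],"turn":0}
    - {"linear":[0,0,-0.3],"turn":0}

```text
clock: 15.4
position: [0.4633, -0.0686, 0.0628]
orientation: [[-0.439, 0.803, 0.404], [0.618, 0.596, -0.513], [-0.652, 0.024, -0.758]]
ft_force: [-0.7, -0.2, -0.0]
width: 0.0853
finger_force: 0.0
```

Call:
play_rows:
  rows:
    - {"linear":[0.5,-0.65,0],"turn":0}
    - {"linear":[0.95,-1.25,0],"turn":0}
    - {"linear":[1.4,-1.85,0],"turn":0}
    - {"linear":[1.8,-2.35,0],"turn":0}
    - {"linear":[1.97,-2.58,0],"turn":0}

```text
clock: 15.9
position: [0.5428, -0.1746, 0.064]
orientation: [[-0.437, 0.804, 0.403], [0.618, 0.594, -0.515], [-0.654, 0.024, -0.756]]
ft_force: [-1.1, 0.4, 0.3]
width: 0.085
finger_force: 0.0
```

Call:
play_rows:
  rows:
    - {"linear":[0,0,0],"turn":0}
    - {"linear":[0,0,0],"turn":0}

```text
clock: 16.1
position: [0.5412, -0.1708, 0.0621]
orientation: [[-0.441, 0.802, 0.403], [0.618, 0.597, -0.512], [-0.651, 0.023, -0.759]]
ft_force: [1.1, -0.7, -0.2]
width: 0.0852
finger_force: 0.0
```

```bash
sed -i "s/w1.png/w2.png/; s/(.540,-.165),/(.540,-.169),/" m.py; python3 m.py
```

```text
16.1 [ 0.54116275 -0.17082648  0.06210215] [[-0.441, 0.802, 0.403], [0.618, 0.597, -0.512], [-0.651, 0.023, -0.759]]
top 0.9 [286.9 199.4  32.3  23.9] 289 318 198 224 627
scene 0.7 [176.9 165.6  37.2  60.6] 181 212 165 223 1002
w {'box': [203.2, 158.6, 110.6, 175.9], 'conf': 0.81}
top pred box [288.3 198. ] [319.  225.4]
scene pred box [180.6 163.9] [213.6 224.6]
wrist pred box [163.5 159.4] [372.8 805. ]
```

View pics/w2.png

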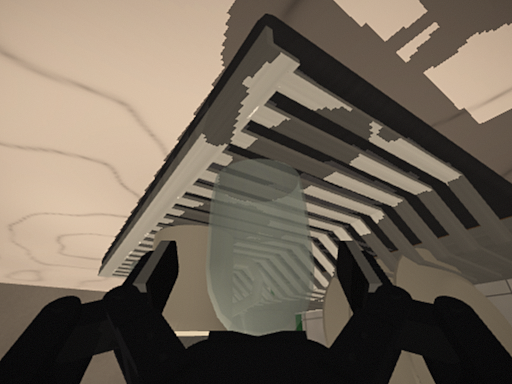

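Call:
play_rows:
  rows:
    - {"linear":[0,0,0],"turn":0}
    - {"linear":[0,0,0],"turn":0}
    - {"linear":[0,0,0],"turn":0}
    - {"linear":[0,0,0],"turn":0}
    - {"linear":[0,0,0],"turn":0}
  fingers: 50
  grip_force: 35

```text
clock: 16.9
position: [0.5416, -0.1708, 0.0615]
orientation: [[-0.442, 0.801, 0.403], [0.617, 0.598, -0.512], [-0.651, 0.022, -0.759]]
ft_force: [-2.4, 3.0, 6.3]
width: 0.0578
finger_force: 35.6
```

Call:
play_rows:
  rows:
    - {"linear":[0,0,0.1],"turn":0}
    - {"linear":[0,0,0.3],"turn":0}
    - {"linear":[0,0,0.6],"turn":0}
    - {"linear":[0,0,0.9],"turn":0}

```text
clock: 17.3
position: [0.541, -0.1711, 0.0975]
orientation: [[-0.443, 0.802, 0.402], [0.618, 0.597, -0.512], [-0.65, 0.022, -0.76]]
ft_force: [0.4, 0.5, -1.6]
width: 0.058
finger_force: 37.2
```

Call:
play_rows:
  rows:
    - {"linear":[0,0,0.4],"turn":0}
    - {"linear":[0,0,0.8],"turn":0}
    - {"linear":[0,0,1.2],"turn":0}
    - {"linear":[0,0,1.5],"turn":0}
    - {"linear":[0,0,1.7],"turn":0}

```text
clock: 17.8
position: [0.5413, -0.1712, 0.1663]
orientation: [[-0.442, 0.802, 0.403], [0.617, 0.597, -0.512], [-0.651, 0.023, -0.759]]
ft_force: [-0.2, -0.1, -1.9]
width: 0.0581
finger_force: 37.2
```

Call:
play_rows:
  rows:
    - {"linear":[-0.1,0.2,0],"turn":0.4}
    - {"linear":[-0.2,0.5,0],"turn":1.0}
    - {"linear":[-0.2,0.9,0],"turn":1.6}
    - {"linear":[-0.2,1.3,0],"turn":2.2}
    - {"linear":[-0.2,1.6,0],"turn":2.8}

```text
clock: 18.3
position: [0.533, -0.106, 0.165]
orientation: [[-0.646, 0.51, 0.568], [0.399, 0.86, -0.318], [-0.65, 0.022, -0.759]]
ft_force: [0.8, -0.6, -1.0]
width: 0.0577
finger_force: 37.1
```

Call:
play_rows:
  rows:
    - {"linear":[0.1,0.4,0],"turn":0.7}
    - {"linear":[0.3,0.8,0],"turn":1.4}
    - {"linear":[0.4,1.3,0],"turn":2.1}
    - {"linear":[0.6,1.7,0],"turn":2.8}
    - {"linear":[0.7,2.0,0],"turn":3.4}

```text
clock: 18.8
position: [0.5613, -0.0264, 0.1651]
orientation: [[-0.757, 0.06, 0.651], [0.06, 0.998, -0.023], [-0.651, 0.021, -0.759]]
ft_force: [0.6, -0.5, -0.9]
width: 0.0579
finger_force: 37.3
```

```bash
python3 - <<'E'
from h import *
import cv2
s=sense();print(s['clock'],s['position'],s['orientation'].round(3).tolist(),s['width'])
t=get_image('top');c=get_image('scene');cv2.imwrite('pics/t3.png',t[:,:,::-1]);cv2.imwrite('pics/s3.png',c[:,:,::-1])
for n in('top','scene'):
    for r in regions_of('glass_center',n)[:2]:
        v,u=np.nonzero(r['mask']);print(n,r['conf'],u.min(),u.max(),v.min(),v.max())
a=cv2.resize(t[100:250,60:340],None,fx=2.6,fy=2.6,interpolation=cv2.INTER_CUBIC);cv2.imwrite('pics/t3c.png',a[:,:,::-1]);print(a.shape)
a=cv2.resize(c[80:280,200:460],None,fx=2.9,fy=2.9,interpolation=cv2.INTER_CUBIC);cv2.imwrite('pics/s3c.png',a[:,:,::-1]);print(a.shape)
E
```

```text
18.8 [ 0.56126864 -0.02642617  0.16512058] [[-0.757, 0.06, 0.651], [0.06, 0.998, -0.023], [-0.651, 0.021, -0.759]] 0.05791878013495787
top 0.77 234 262 187 216
scene 0.66 235 260 130 197
(390, 728, 3)
(580, 754, 3)
```

View pics/t3c.png

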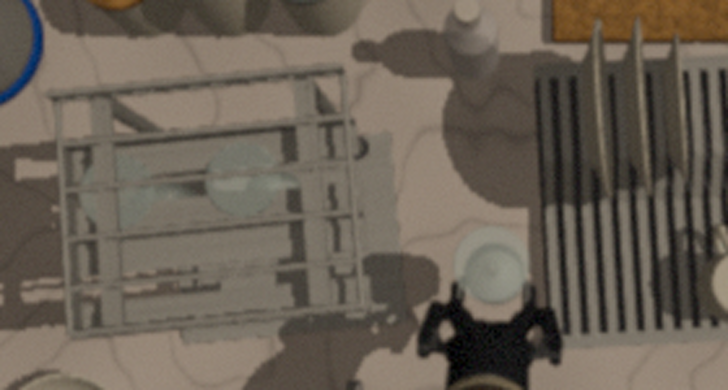

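View pics/s3c.png

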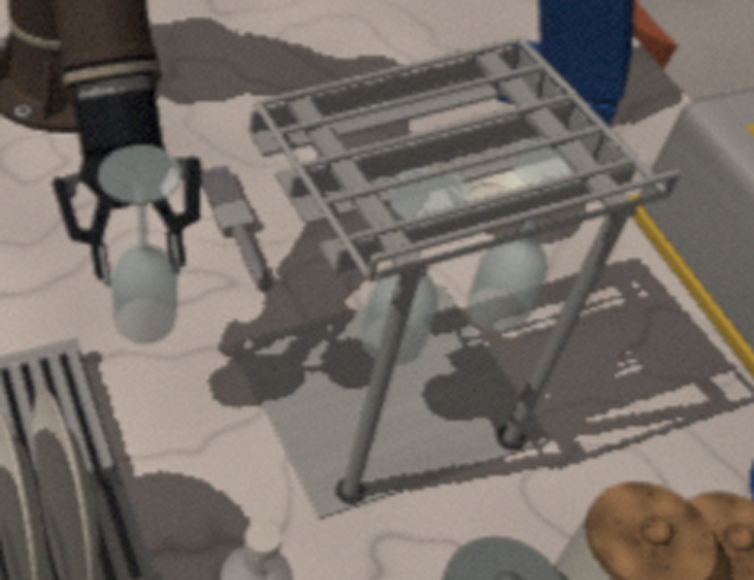

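```bash
cat > rk.py <<'E'
from h import *
import cv2
T=[(52,95),(342,70),(362,305),(72,333)];S=[(258,105),(522,42),(675,178),(368,270)]
tp=[atz((60+u/2.6,100+v/2.6),'top',.362)[:2] for u,v in T]; sp=[atz((200+u/2.9,80+v/2.9),'scene',.362)[:2] for u,v in S]
sp=[sp[2],sp[3],sp[0],sp[1]]
for a,b in zip(tp,sp): print(a.round(4),b.round(4))
c=(np.mean(tp,0)+np.mean(sp,0))/2;print('centres',np.mean(tp,0),np.mean(sp,0))
for P in(tp,sp):
    P=np.array(P);e=[P[0]-P[1],P[3]-P[2]];print([np.degrees(np.arctan2(-v[0],v[1])).round(2) for v in e],[np.linalg.norm(v).round(4) for v in e]);e=[P[0]-P[3],P[1]-P[2]];print([np.degrees(np.arctan2(v[1],v[0])).round(2) for v in e],[np.linalg.norm(v).round(4) for v in e])
E
python3 rk.py
```

```text
[0.7008 0.348 ] [0.709  0.3469]
[0.7222 0.0987] [0.7373 0.093 ]
[0.5199 0.079 ] [0.5493 0.0726]
[0.4968 0.3228] [0.528  0.3132]
centres [0.60992957 0.2121113 ] [0.63092054 0.206435  ]
[np.float64(4.89), np.float64(5.41)] [np.float64(0.2502), np.float64(0.2449)]
[np.float64(7.04), np.float64(5.58)] [np.float64(0.2055), np.float64(0.2032)]
[np.float64(6.36), np.float64(5.06)] [np.float64(0.2555), np.float64(0.2415)]
[np.float64(10.57), np.float64(6.18)] [np.float64(0.1841), np.float64(0.1891)]
```

```bash
cat > rk2.py <<'E'
from rk import *
from scipy.optimize import least_squares
U=np.array([(60+u/2.6,100+v/2.6) for u,v in T]);V=np.array([(200+u/2.9,80+v/2.9) for u,v in S])[[2,3,0,1]]
def cor(p):
    cx,cy,a,z,W,D=p;c,s=np.cos(a),np.sin(a);L=np.array([(D,W),(D,-W),(-D,-W),(-D,W)])/2
    return np.c_[cx+c*L[:,0]-s*L[:,1],cy+s*L[:,0]+c*L[:,1],[z]*4]
f=least_squares(lambda p:np.r_[(proj(cor(p),'top')-U).ravel(),(proj(cor(p),'scene')-V).ravel()],[.61,.21,.08,.35,.25,.2])
p=f.x;print(p.round(4),np.degrees(p[2]),f.fun.round(1));print(cor(p).round(3))
a=p[2];c,s=np.cos(a),np.sin(a);Rr=np.array([[c,-s,0],[s,c,0],[0,0,1]])
o=np.r_[p[:2],0]-Rr@[-.088+p[5]/2,0,0];print('origin',o)
W=lambda q:np.atleast_2d(q)@Rr.T+o
print('mouth',W([-.045,-.13,.31]),'home',W([-.045,.093,.312]),'hungrow',W([.041,.09,.3]))
def draw(name,fx,off,src,out):
    im=cv2.imread(src)
    for A,B,col in [((-.057,-.13,.31),(-.057,.127,.31),(0,0,255)),((-.033,-.13,.31),(-.033,.127,.31),(0,0,255)),((-.0865,-.13,.31),(-.0865,.127,.31),(255,0,0)),((-.0035,-.13,.31),(-.0035,.127,.31),(255,0,0)),((.029,-.13,.31),(.029,.127,.31),(0,160,0)),((.053,-.13,.31),(.053,.127,.31),(0,160,0)),((-.0865,-.13,.31),(-.0035,-.13,.31),(0,255,255))]:
        q=(proj(W(np.array([A,B])),name)-off)*fx;cv2.line(im,*[tuple(int(x) for x in r) for r in q],col,1)
    cv2.imwrite(out,im)
draw('top',2.6,(60,100),'pics/t3c.png','pics/t4.png');draw('scene',2.9,(200,80),'pics/s3c.png','pics/s4.png')
A=cv2.imread('pics/t4.png')[40:360,20:400];B=cv2.imread('pics/s4.png')[10:330,220:700];A=cv2.copyMakeBorder(A,0,0,0,480-380,cv2.BORDER_CONSTANT)
m=np.hstack([A[:,:380],B]);m=cv2.resize(m,(800,int(800*m.shape[0]/m.shape[1])));cv2.imwrite('pics/m4.png',m)
E
python3 rk2.py
```

```text
[0.7008 0.348 ] [0.709  0.3469]
[0.7222 0.0987] [0.7373 0.093 ]
[0.5199 0.079 ] [0.5493 0.0726]
[0.4968 0.3228] [0.528  0.3132]
centres [0.60992957 0.2121113 ] [0.63092054 0.206435  ]
[np.float64(4.89), np.float64(5.41)] [np.float64(0.2502), np.float64(0.2449)]
[np.float64(7.04), np.float64(5.58)] [np.float64(0.2055), np.float64(0.2032)]
[np.float64(6.36), np.float64(5.06)] [np.float64(0.2555), np.float64(0.2415)]
[np.float64(10.57), np.float64(6.18)] [np.float64(0.1841), np.float64(0.1891)]
[0.6124 0.2176 0.1015 0.3449 0.2542 0.2037] 5.812832120683793 [ 0.3  1.7  0.  -0.   0.2 -1.5 -1.9 -0.5 -2.   2.7  0.7  1.  -0.4 -1.5
  0.3 -2.5]
[[0.701 0.354 0.345]
 [0.727 0.101 0.345]
 [0.524 0.081 0.345]
 [0.498 0.334 0.345]]
origin [0.59865922 0.21620481 0.        ]
mouth [[0.56705689 0.0823157  0.31      ]] home [[0.54447165 0.30416905 0.312     ]] hungrow [[0.63033328 0.30989447 0.3       ]]
```

View pics/m4.png

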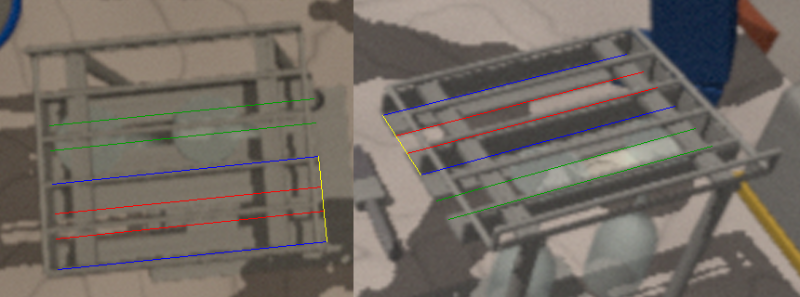

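```bash
cat > g.py <<'E'
from h import *
import cv2
o=np.array([.5987,.2162]);a=np.radians(5.6)
R2=np.array([[np.cos(a),-np.sin(a)],[np.sin(a),np.cos(a)]])
get_image('top');get_image('scene')
for c in('top','scene'):
    for n in('hung1_center','glass_center','rack'):
        for r in regions_of(n,c)[:3]:
            v,u=np.nonzero(r['mask']);k=[u.min(),u.max(),v.min(),v.max()];w=atz(((k[0]+k[1])/2,(k[2]+k[3])/2),c,.314)[:2];print(c,n,round(r['conf'],2),k,w.round(3),((w-o)@R2).round(3))
for u in((118,188),(243,180)):
    w=atz((60+u[0]/2.6,100+u[1]/2.6),'top',.314)[:2];print(w,((w-o)@R2).round(4))
# zoom enhanced
t=cv2.imread('pics/t3.png')[165:235,75:275];t=cv2.convertScaleAbs(cv2.resize(t,None,fx=4,fy=4,interpolation=cv2.INTER_CUBIC),alpha=1.8)
s=cv2.imread('pics/s3.png')[95:195,270:400];s=cv2.resize(s,None,fx=3,fy=3,interpolation=cv2.INTER_CUBIC)
m=np.zeros((580,800,3),np.uint8);m[:280]=t;m[280:580,:390]=s;cv2.imwrite('pics/z.png',m)
E
python3 g.py
```

```text
top hung1_center 0.81 [np.int64(91), np.int64(133), np.int64(161), np.int64(185)] [0.625 0.29 ] [0.034 0.071]
top glass_center 0.96 [np.int64(235), np.int64(263), np.int64(187), np.int64(216)] [ 0.558 -0.029] [-0.064 -0.24 ]
top rack 0.72 [np.int64(77), np.int64(215), np.int64(123), np.int64(232)] [0.615 0.211] [ 0.015 -0.007]
scene hung1_center 0.74 [np.int64(361), np.int64(396), np.int64(130), np.int64(194)] [0.697 0.239] [0.1   0.014]
scene glass_center 0.89 [np.int64(233), np.int64(261), np.int64(131), np.int64(197)] [ 0.628 -0.048] [ 0.004 -0.265]
scene rack 0.89 [np.int64(281), np.int64(432), np.int64(93), np.int64(257)] [0.72  0.176] [ 0.117 -0.052]
[0.62692039 0.30559419] [0.0368 0.0862]
[0.63391818 0.19372995] [ 0.0329 -0.0258]
```

View pics/z.png

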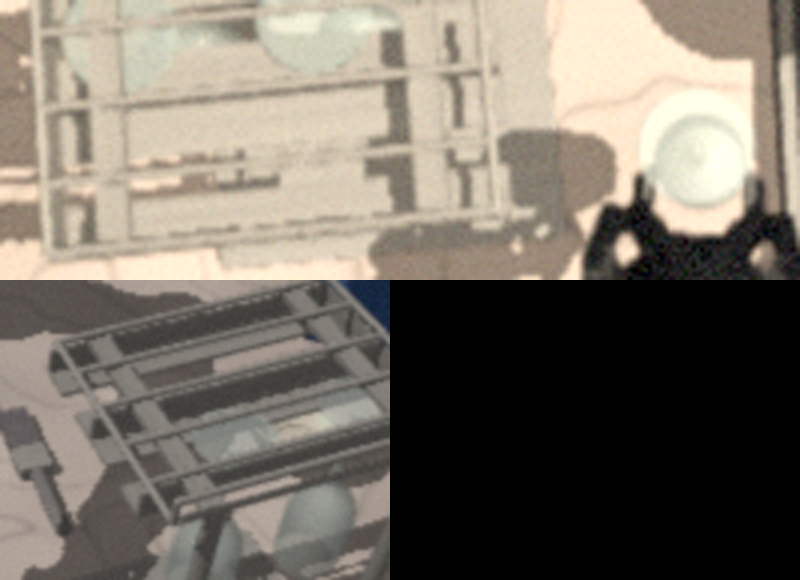

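```bash
python3 - <<'E'
from h import *
o=np.array([.5987,.2162]);a=np.radians(5.6)
R2=np.array([[np.cos(a),-np.sin(a)],[np.sin(a),np.cos(a)]])
for n,(x,y) in {'lip0':(52,385),'-57':(76,395),'-33':(83,410),'29':(118,463),'53':(124,488),'83':(148,511)}.items():
    w=atz((270+x/3,95+(y-280)/3),'scene',.309)[:2];print(n,w.round(4),((w-o)@R2).round(4))
for n,(x,y) in {'slot mid':(220,169),'frontedge L':(50,255),'frontedge R':(500,216)}.items():
    w=atz((75+x/4,165+y/4),'top',.31 if n[0]=='s' else .345)[:2];print(n,w.round(4),((w-o)@R2).round(4))
# glass foot in top zoom: disc x 640..755,y 88..?; full-mask box
for c,b in(('top',(235,263.5,187,216)),):
    pass
a2=np.linspace(0,6.28,60);best=[]
for x in np.arange(.54,.59,.002):
  for y in np.arange(-.05,0,.002):
    L=np.vstack([np.c_[x+r*np.cos(a2),y+r*np.sin(a2),0*a2+.133+h] for r,h in((.034,.188),(.031,0),(.031,.06))])
    e=0
    for c,b in(('top',(235,264,187,217)),('scene',(233.5,261.5,130.5,197.5))):
        u=proj(L,c);e+=np.sum((np.r_[u.min(0)[0],u.max(0)[0],u.min(0)[1],u.max(0)[1]]-b)**2)
    best.append((e,x,y))
print(sorted(best)[:3])
E
```

```text
lip0 [0.5374 0.0758] [-0.0747 -0.1337]
-57 [0.5539 0.0911] [-0.0568 -0.1202]
-33 [0.5723 0.0909] [-0.0385 -0.1221]
29 [0.6355 0.0982] [ 0.0251 -0.1211]
53 [0.6614 0.0937] [ 0.0504 -0.128 ]
83 [0.6878 0.1029] [ 0.0776 -0.1214]
slot mid [0.5456 0.2471] [-0.0498  0.0359]
frontedge L [0.4956 0.3299] [-0.0915  0.1232]
frontedge R [0.5168 0.0796] [-0.0948 -0.128 ]
[(np.float64(3.2051744997472307), np.float64(0.558), np.float64(-0.029999999999999985)), (np.float64(4.68401258278152), np.float64(0.56), np.float64(-0.029999999999999985)), (np.float64(5.672250329022537), np.float64(0.556), np.float64(-0.029999999999999985))]
```

Call:
play_rows:
  rows:
    - {"linear":[0.1,0.5,-0.05],"turn":0}
    - {"linear":[0.2,1.0,-0.05],"turn":0}
    - {"linear":[0.24,1.5,-0.05],"turn":0}
    - {"linear":[0.24,1.5,-0.05],"turn":0}
    - {"linear":[0.24,1.5,-0.05],"turn":0}

```text
clock: 19.9
position: [0.5709, 0.0333, 0.1629]
orientation: [[-0.757, 0.064, 0.65], [0.063, 0.998, -0.025], [-0.65, 0.022, -0.759]]
ft_force: [-0.5, 0.0, -2.4]
width: 0.0579
finger_force: 37.3
```

```bash
python3 - <<'E'
from h import *
import cv2
s=sense();print(s['clock'],s['position'],s['ft_force'])
c=get_image('scene')
get_image('top')
o=np.array([.5943,.2198]);a=np.radians(5.6);R2=np.array([[np.cos(a),-np.sin(a)],[np.sin(a),np.cos(a)]])
K={}
for n in('top','scene'):
    r=regions_of('glass_center',n)[0];v,u=np.nonzero(r['mask']);K[n]=[u.min(),u.max()+1,v.min(),v.max()+1];print(n,r['conf'],K[n])
a2=np.linspace(0,6.28,60);best=[]
rim=s['position'][2]-.0315
for x in np.arange(.55,.59,.002):
  for y in np.arange(0.01,.05,.002):
    L=np.vstack([np.c_[x+r*np.cos(a2),y+r*np.sin(a2),0*a2+rim+h] for r,h in((.034,.188),(.031,0),(.031,.06))])
    e=0
    for c_,b in K.items():
        u=proj(L,c_);e+=np.sum((np.r_[u.min(0)[0],u.max(0)[0],u.min(0)[1],u.max(0)[1]]-b)**2)
    best.append((e,x,y))
b=min(best);print(b,(np.array(b[1:])-o)@R2)
W=lambda x,y,z:np.r_[o+R2@[x,y],z]
im=c[:,:,::-1].copy();im=cv2.resize(im[90:210,215:395],None,fx=4.4,fy=4.4,interpolation=cv2.INTER_CUBIC)
pt=lambda P:tuple(int(q) for q in (proj(P,'scene')[0]-(215,90))*4.4)
for x,col in((-.057,(0,0,255)),(-.033,(0,0,255)),(-.045,(0,255,0))): cv2.line(im,pt(W(x,-.25,.310)),pt(W(x,.127,.310)),col,1)
cv2.imwrite('pics/s5.png',im)
E
```

```text
19.9 [0.57085106 0.0333252  0.16289635] [-0.5145922   0.02864165 -2.38231542]
top 0.81 [np.int64(209), np.int64(240), np.int64(183), np.int64(214)]
scene 0.96 [np.int64(259), np.int64(288), np.int64(129), np.int64(196)]
(np.float64(3.167668185869071), np.float64(0.5680000000000001), np.float64(0.03)) [-0.04469571 -0.18632773]
```

View pics/s5.png

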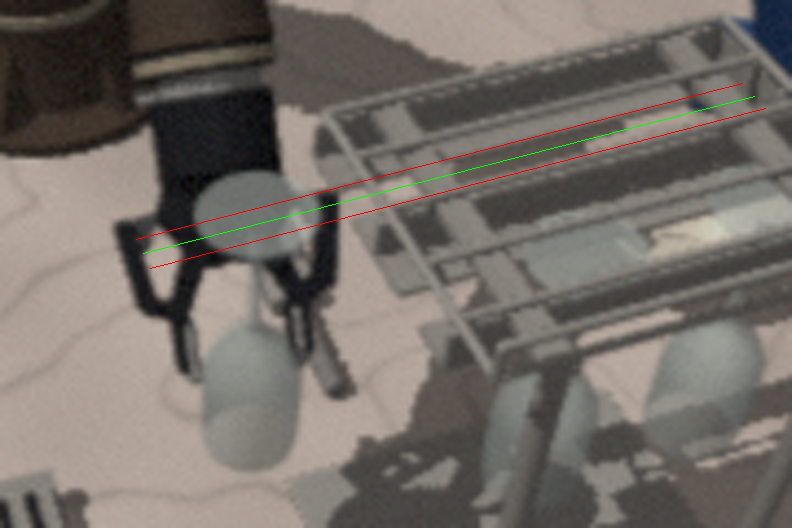

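Call:
play_rows:
  rows:
    - {"linear":[-0.03,0.3,0],"turn":0}
    - {"linear":[-0.06,0.6,0],"turn":0}
    - {"linear":[-0.09,0.9,0],"turn":0}
    - {"linear":[-0.12,1.2,0],"turn":0}
    - {"linear":[-0.15,1.5,0],"turn":0}

```text
clock: 20.6
position: [0.5649, 0.0922, 0.1629]
orientation: [[-0.757, 0.066, 0.65], [0.064, 0.998, -0.027], [-0.65, 0.022, -0.759]]
ft_force: [0.2, -0.0, -0.8]
width: 0.058
finger_force: 37.4
```

Call:
play_rows:
  rows:
    - {"linear":[-0.03,0.3,0],"turn":0}
    - {"linear":[-0.06,0.6,0],"turn":0}
    - {"linear":[-0.09,0.9,0],"turn":0}
    - {"linear":[-0.12,1.2,0],"turn":0}
    - {"linear":[-0.15,1.5,0],"turn":0}

```text
clock: 21.1
position: [0.559, 0.1523, 0.1629]
orientation: [[-0.757, 0.066, 0.65], [0.064, 0.998, -0.027], [-0.651, 0.022, -0.759]]
ft_force: [0.1, -0.1, -1.5]
width: 0.0577
finger_force: 37.4
```

```bash
cat > chk.py <<'E'
from h import *
import cv2,sys
s=sense();print(s['clock'],s['position'],s['ft_force'])
c=get_image('scene');get_image('top')
o=np.array([.5943,.2198]);a=np.radians(5.6);R2=np.array([[np.cos(a),-np.sin(a)],[np.sin(a),np.cos(a)]])
W=lambda x,y,z:np.r_[o+R2@[x,y],z]
for n in('top','scene'):
    for r in regions_of('glass_center',n)[:2]: v,u=np.nonzero(r['mask']);print(n,r['conf'],[u.min(),u.max()+1,v.min(),v.max()+1])
print('tcp rack',(s['position'][:2]-o)@R2)
im=cv2.resize(c[90:210,215:395,::-1],None,fx=4.4,fy=4.4,interpolation=cv2.INTER_CUBIC)
cv2.imwrite(sys.argv[1],im)
E
python3 chk.py pics/s6.png
```

```text
21.1 [0.55904261 0.15229445 0.16294659] [ 0.08020606 -0.09017644 -1.46211907]
top 0.89 [np.int64(156), np.int64(195), np.int64(188), np.int64(218)]
top 0.49 [np.int64(265), np.int64(423), np.int64(107), np.int64(234)]
scene 0.65 [np.int64(300), np.int64(333), np.int64(118), np.int64(186)]
scene 0.41 [np.int64(281), np.int64(434), np.int64(93), np.int64(258)]
tcp rack [-0.04167651 -0.06374285]
```

View pics/s6.png

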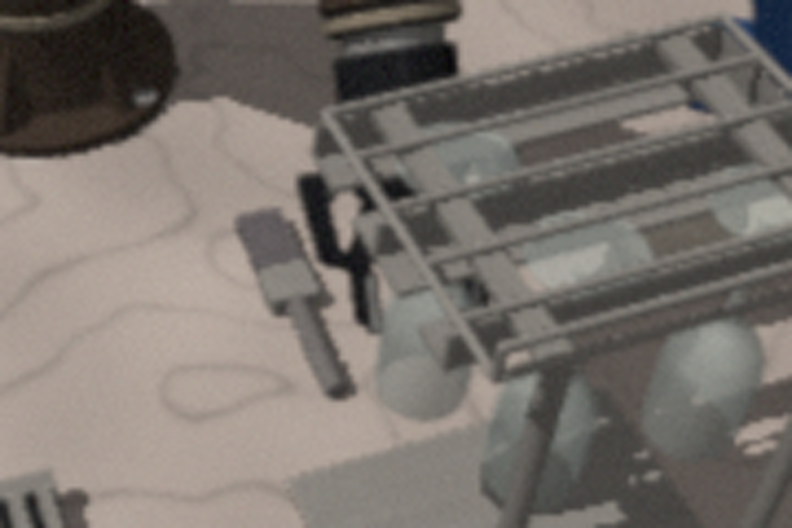

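Call:
play_rows:
  rows:
    - {"linear":[-0.03,0.3,0],"turn":0}
    - {"linear":[-0.06,0.6,0],"turn":0}
    - {"linear":[-0.09,0.9,0],"turn":0}
    - {"linear":[-0.12,1.2,0],"turn":0}
    - {"linear":[-0.15,1.5,0],"turn":0}

```text
clock: 21.8
position: [0.5532, 0.2116, 0.1628]
orientation: [[-0.757, 0.067, 0.65], [0.064, 0.998, -0.027], [-0.651, 0.021, -0.759]]
ft_force: [0.6, 0.4, -1.6]
width: 0.058
finger_force: 37.4
```

Call:
play_rows:
  rows:
    - {"linear":[-0.03,0.3,0],"turn":0}
    - {"linear":[-0.06,0.6,0],"turn":0}
    - {"linear":[-0.09,0.9,0],"turn":0}
    - {"linear":[-0.12,1.2,0],"turn":0}
    - {"linear":[-0.15,1.5,0],"turn":0}

```text
clock: 22.3
position: [0.5474, 0.2717, 0.1628]
orientation: [[-0.757, 0.067, 0.65], [0.064, 0.998, -0.027], [-0.651, 0.021, -0.759]]
ft_force: [0.9, -0.1, -1.6]
width: 0.0577
finger_force: 37.4
```

Call:
play_rows:
  rows:
    - {"linear":[-0.015,0.15,0],"turn":0}
    - {"linear":[-0.03,0.3,0],"turn":0}
    - {"linear":[-0.045,0.45,0],"turn":0}
    - {"linear":[-0.06,0.6,0],"turn":0}
    - {"linear":[-0.065,0.65,0],"turn":0}

```text
clock: 22.8
position: [0.5443, 0.2994, 0.163]
orientation: [[-0.757, 0.064, 0.65], [0.063, 0.998, -0.025], [-0.65, 0.022, -0.759]]
ft_force: [-0.1, -0.0, -1.7]
width: 0.0581
finger_force: 37.4
```

Call:
play_rows:
  rows:
    - {"linear":[-0.004,0.04,0],"turn":0}
    - {"linear":[-0.008,0.08,0],"turn":0}
    - {"linear":[-0.012,0.12,0],"turn":0}
    - {"linear":[-0.012,0.12,0],"turn":0}

```text
clock: 23.2
position: [0.5438, 0.3038, 0.163]
orientation: [[-0.757, 0.065, 0.65], [0.063, 0.998, -0.025], [-0.651, 0.022, -0.759]]
ft_force: [-0.2, 0.1, -1.6]
width: 0.0581
finger_force: 37.4
```

Call:
play_rows:
  rows:
    - {"linear":[-0.004,0.04,0],"turn":0}
    - {"linear":[-0.006,0.06,0],"turn":0}
    - {"linear":[-0.008,0.08,0],"turn":0}
    - {"linear":[-0.008,0.08,0],"turn":0}

```text
clock: 23.6
position: [0.5436, 0.3066, 0.1629]
orientation: [[-0.757, 0.065, 0.65], [0.064, 0.998, -0.026], [-0.651, 0.022, -0.759]]
ft_force: [0.7, -1.2, -1.1]
width: 0.058
finger_force: 37.3
```

Call:
play_rows:
  rows:
    - {"linear":[-0.004,0.03,0],"turn":0}
    - {"linear":[-0.005,0.05,0],"turn":0}
    - {"linear":[-0.005,0.05,0],"turn":0}

```text
clock: 23.9
position: [0.5435, 0.3077, 0.1627]
orientation: [[-0.757, 0.067, 0.65], [0.064, 0.998, -0.028], [-0.65, 0.021, -0.759]]
ft_force: [-0.6, -5.5, -0.8]
width: 0.0581
finger_force: 37.2
```

Call:
play_rows:
  rows:
    - {"linear":[-0.004,0.03,0],"turn":0}
    - {"linear":[-0.005,0.05,0],"turn":0}
    - {"linear":[-0.005,0.05,0],"turn":0}

```text
clock: 24.2
position: [0.5435, 0.3086, 0.1624]
orientation: [[-0.757, 0.069, 0.65], [0.065, 0.997, -0.03], [-0.651, 0.02, -0.759]]
ft_force: [-0.0, -8.2, -0.5]
width: 0.0577
finger_force: 37.3
```

Call:
play_rows:
  rows:
    - {"linear":[0.005,-0.05,0],"turn":0}
    - {"linear":[0.005,-0.06,-0.03],"turn":0}
    - {"linear":[0.005,-0.06,-0.06],"turn":0}
    - {"linear":[0.005,-0.06,-0.1],"turn":0}
    - {"linear":[0.005,-0.06,-0.1],"turn":0}

```text
clock: 24.7
position: [0.5433, 0.3082, 0.1587]
orientation: [[-0.757, 0.065, 0.65], [0.064, 0.998, -0.026], [-0.65, 0.022, -0.759]]
ft_force: [0.1, -4.7, -0.8]
width: 0.0577
finger_force: 37.2
```

Call:
play_rows:
  rows:
    - {"linear":[0,0,-0.02],"turn":0}
    - {"linear":[0,0,-0.04],"turn":0}
    - {"linear":[0,0,-0.04],"turn":0}

```text
clock: 25.0
position: [0.5433, 0.3084, 0.1572]
orientation: [[-0.757, 0.065, 0.65], [0.063, 0.998, -0.026], [-0.65, 0.022, -0.759]]
ft_force: [-0.6, -4.7, 0.8]
width: 0.0579
finger_force: 37.2
```

Call:
play_rows:
  rows:
    - {"linear":[0,-0.04,0],"turn":0}
    - {"linear":[0,-0.04,-0.02],"turn":0}
    - {"linear":[0,-0.04,-0.03],"turn":0}
    - {"linear":[0,-0.04,-0.03],"turn":0}

```text
clock: 25.4
position: [0.5433, 0.3073, 0.1563]
orientation: [[-0.757, 0.064, 0.651], [0.063, 0.998, -0.025], [-0.651, 0.022, -0.759]]
ft_force: [1.0, -1.1, -0.9]
width: 0.0576
finger_force: 37.3
```

Call:
play_rows:
  rows:
    - {"linear":[0,0,-0.02],"turn":0}
    - {"linear":[0,0,-0.04],"turn":0}
    - {"linear":[0,0,-0.04],"turn":0}

```text
clock: 25.7
position: [0.5444, 0.3073, 0.1559]
orientation: [[-0.755, 0.065, 0.653], [0.064, 0.998, -0.025], [-0.653, 0.023, -0.757]]
ft_force: [2.0, -1.5, 6.3]
width: 0.0576
finger_force: 37.3
```

```bash
python3 -c "
from bench import *
for _ in range(3):
    get_image('top');s=sense();print(s['position'],s['ft_force'].round(2))"
```

```text
[0.54435173 0.30731364 0.15591731] [ 1.98 -2.41  6.87]
[0.54435551 0.30732057 0.15593189] [ 2.69 -1.81  5.83]
[0.54433988 0.30730574 0.15591274] [ 2.11 -1.71  5.91]
```

Call:
play_rows:
  rows:
    - {"linear":[0,0,0.02],"turn":0}
    - {"linear":[0,0,0.02],"turn":0}

```text
clock: 26.05
position: [0.5438, 0.3071, 0.1561]
orientation: [[-0.756, 0.065, 0.651], [0.064, 0.998, -0.025], [-0.651, 0.022, -0.758]]
ft_force: [2.1, -1.0, 4.7]
width: 0.0578
finger_force: 37.2
```

Call:
play_rows:
  rows:
    - {"linear":[0,0,0],"turn":0}
    - {"linear":[0,0,0],"turn":0}
    - {"linear":[0,0,0],"turn":0}
  fingers: 74
  grip_force: 20

```text
clock: 26.35
position: [0.5428, 0.307, 0.1549]
orientation: [[-0.758, 0.064, 0.65], [0.063, 0.998, -0.025], [-0.65, 0.022, -0.76]]
ft_force: [-0.3, -0.3, 0.2]
width: 0.0634
finger_force: 0.0
```

Call:
play_rows:
  rows:
    - {"linear":[0,0,0],"turn":0}
    - {"linear":[0,0,0],"turn":0}
    - {"linear":[0,0,0],"turn":0}
    - {"linear":[0,0,0],"turn":0}
    - {"linear":[0,0,0],"turn":0}
  fingers: 92

```text
clock: 26.85
position: [0.5433, 0.3069, 0.1554]
orientation: [[-0.757, 0.065, 0.65], [0.063, 0.998, -0.025], [-0.65, 0.022, -0.759]]
ft_force: [-0.1, 0.8, 0.4]
width: 0.0783
finger_force: 0.0
```

```bash
cat > w.py <<'E'
from h import *
import cv2
s=sense();print(s['clock'],s['position'],s['ft_force'].round(1),s['width'])
w=get_image('wrist');c=get_image('scene');get_image('top')
for n in('wrist','scene','top'):
    for r in search_frame('glass_center',n)[:3]: print(n,np.round(r['box'],0),round(r['conf'],2))
im=np.hstack([cv2.resize(w,(400,300)),cv2.resize(c[90:225,265:445],(400,300),interpolation=cv2.INTER_CUBIC)])
cv2.imwrite('pics/w7.png',im[:,:,::-1])
E
python3 w.py
```

```text
26.85 [0.54329012 0.306851   0.15539099] [-0.1  0.8  0.4] 0.07833222381272782
wrist [202. 160. 106. 174.] 0.89
wrist [  2.  13. 297. 371.] 0.31
scene [349. 109.  26.  62.] 0.73
top [ 86. 196.  52.  26.] 0.83
```

View pics/w7.png

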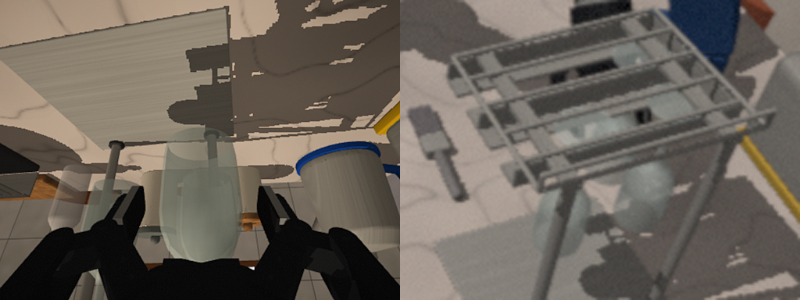

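Call:
play_rows:
  rows:
    - {"linear":[-0.2,0.01,0],"turn":0}
    - {"linear":[-0.45,0.02,0],"turn":0}
    - {"linear":[-0.7,0.03,0],"turn":0}
    - {"linear":[-1.0,0.04,0],"turn":0}
    - {"linear":[-1.3,0.05,0],"turn":0}

```text
clock: 27.65
position: [0.49, 0.3089, 0.1554]
orientation: [[-0.757, 0.064, 0.65], [0.063, 0.998, -0.025], [-0.651, 0.022, -0.759]]
ft_force: [-1.3, 0.0, -0.2]
width: 0.0782
finger_force: 0.0
```

Call:
play_rows:
  rows:
    - {"linear":[-0.4,0.01,0],"turn":0}
    - {"linear":[-0.8,0.02,0],"turn":0}
    - {"linear":[-1.2,0.03,0],"turn":0}
    - {"linear":[-1.4,0.04,0],"turn":0}
    - {"linear":[-1.4,0.05,0],"turn":0}

```text
clock: 28.15
position: [0.4341, 0.3115, 0.1556]
orientation: [[-0.757, 0.062, 0.651], [0.062, 0.998, -0.024], [-0.651, 0.022, -0.759]]
ft_force: [0.1, -0.6, 0.2]
width: 0.0787
finger_force: 0.0
```

```bash
sed -i 's/w7/w8/' w.py; python3 w.py; python3 - <<'E'
from h import *
# predicted boxes for home, hanging upright
o=np.array([.5943,.2198]);a=np.radians(5.6);R2=np.array([[np.cos(a),-np.sin(a)],[np.sin(a),np.cos(a)]])
t=np.linspace(0,6.28,60)
for yr in(.07,.08,.09):
    x,y=o+R2@[-.045,yr];L=np.vstack([np.c_[x+r*np.cos(t),y+r*np.sin(t),0*t+.124+h] for r,h in((.034,.188),(.031,0),(.031,.06))])
    for c in('scene','top'): u=proj(L,c);print(yr,c,u.min(0).round(),(u.max(0)-u.min(0)).round())
E
```

```text
28.15 [0.43414017 0.31147134 0.15559928] [ 0.1 -0.6  0.2] 0.07869036328484061
wrist [224. 231.  68. 105.] 0.82
scene [348. 110.  27.  63.] 0.55
top [ 86. 192.  51.  30.] 0.93
top [328. 187.  32.  36.] 0.47
0.07 scene [341. 108.] [40. 67.]
0.07 top [ 99. 194.] [49. 30.]
0.08 scene [344. 107.] [40. 67.]
0.08 top [ 94. 194.] [50. 30.]
0.09 scene [347. 106.] [41. 67.]
0.09 top [ 90. 195.] [50. 30.]
```

Call:
play_rows:
  rows:
    - {"linear":[0,0,0],"turn":0}
    - {"linear":[0,0,0],"turn":0}
    - {"linear":[0,0,0],"turn":0}
    - {"linear":[0,0,0],"turn":0}
    - {"linear":[0,0,0],"turn":0}

```text
clock: 28.95
position: [0.4353, 0.3108, 0.1554]
orientation: [[-0.757, 0.065, 0.65], [0.063, 0.998, -0.025], [-0.65, 0.022, -0.759]]
ft_force: [-0.5, 0.3, -1.0]
width: 0.0786
finger_force: 0.0
```

```bash
python3 -c "
from bench import manip
print(manip.sign_off())"
```

```text
the job is handed in; nothing more can be done
None
```

The wine glass is hanging by its foot in the front track, pushed up to the closed left-hand end, and the gripper has let go and backed away; I handed the job in at about 29 s but got no verdict back.

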